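# Set the draught-blown vase corner of the desk to rights

## Task

A draught has knocked over the bud vases on the desk. Free the wooden tray by nesting the three dark planters in size order, the middle one in the largest and the smallest in the middle one, each upright on the bottom of the next, the largest standing on the desk; and stand every fallen vase upright on the tray. Leave the potted succulent as it is.

Things in the scene. Friction and masses are not known exactly. Their poses are not given: they have to be found in the camera images.
- tray: fixed shallow wooden tray on the desk, 140 mm (its x) by 470 mm (its y), 16 mm high, with walls 6 mm thick around a flat floor. Origin: centre of its underside; the floor is 6 mm above it; z up
- large_pot: largest planter: dark round open pot, standing on the desk to one side; outer diameter 120 mm at the foot and 140 mm at the rim, 60 mm high, walls 4 mm, bottom 5 mm thick. Origin: centre of the underside, z up to the mouth
- mid_pot: middle planter: dark round open pot, standing on the tray; outer diameter 82 mm at the foot and 96 mm at the rim, 85 mm high, walls 4 mm, bottom 5 mm thick, about 0.14 kg. Origin: centre of the underside, z up to the mouth
- small_pot: smallest planter: dark round open pot, slim, standing on the tray; outer diameter 50 mm at the foot and 60 mm at the rim, 105 mm high, walls 4 mm, bottom 5 mm thick, about 0.1 kg. Origin: centre of the underside, z up to the mouth
- vase_a: stoneware bud vase, lying toppled on a side at the start, mouth roughly towards the robot. Square body 52 x 52 mm, 95 mm long, then a round neck 26 mm across, 35 mm long: 130 mm in all; about 0.25 kg. Origin: centre of the base; x axis runs from base to mouth (up when the vase stands), y and z are square to the flat sides. May be absent
- vase_b: stoneware bud vase, lying toppled on a side at the start, mouth roughly towards the robot. Square body 52 x 52 mm, 95 mm long, then a round neck 26 mm across, 35 mm long: 130 mm in all; about 0.25 kg. Origin: centre of the base; x axis runs from base to mouth (up when the vase stands), y and z are square to the flat sides. May be absent
- vase_c: stoneware bud vase, lying toppled on a side at the start, mouth roughly towards the robot. Square body 52 x 52 mm, 95 mm long, then a round neck 26 mm across, 35 mm long: 130 mm in all; about 0.25 kg. Origin: centre of the base; x axis runs from base to mouth (up when the vase stands), y and z are square to the flat sides. May be absent
- vase_d: stoneware bud vase, lying toppled on a side at the start, mouth roughly towards the robot. Square body 52 x 52 mm, 85 mm long, then a round neck 36 mm across, 25 mm long: 110 mm in all; about 0.25 kg. Origin: centre of the base; x axis runs from base to mouth (up when the vase stands), y and z are square to the flat sides. May be absent
- vase_e: stoneware bud vase, lying toppled on a side at the start, mouth roughly towards the robot. Square body 52 x 52 mm, 85 mm long, then a round neck 36 mm across, 25 mm long: 110 mm in all; about 0.25 kg. Origin: centre of the base; x axis runs from base to mouth (up when the vase stands), y and z are square to the flat sides. May be absent
- succulent: bystander: green succulent in a round white pot 90 mm across and 72 mm high, about 110 mm with its leaves, on the desk at the other side from the largest planter. Origin: centre of the underside
Mind the look-alikes: they are no part of the job. What is shaped like the large_pot but blue is not meant.

How it is judged:
By the outcome, as a careful person would: the job done as asked, in the order asked, and still so for the second after the job is handed in, with the robot touching nothing.
Of vase_a, vase_b, vase_c, vase_d, vase_e only 4 to 5 are there at a start; the rules pass over those that are not, and their reading is None.
At some moment in a run one of large_pot, mid_pot may be knocked a few centimetres aside while the robot is not near it.
Once in a run the grip may slacken for a moment while it holds something.
It also fails if it takes over 200 s, if anything falls off the work surface, if the arm or the gripper's body presses on something with over 40 N, if the wrist force passes 120 N, or if a joint passes its speed limit or range.

## Robot

A 7-joint arm with a two-finger parallel gripper is mounted at the origin on the work surface. World frame = base frame: x ahead of the robot, y to its left, z up, the work surface at z = 0. Lengths are in m, angles in rad, forces in N, time in s.
With the tool pointing down it reaches from about 0.425 to 0.925 m from the base axis. Payload 6.8 kg.
Tool frame: the origin (TCP) lies between the finger pads; the fingertips stand r.tcp_to_tips ahead of it and the grasp point (between the pads) is the TCP (r.tcp_to_tips is the distance from the TCP to the fingertips, in m); z points along the fingers, y is the line along which they close (so a half turn about z gives the same grasp; the last joint's range is limited). The gripper opens to 85 mm and grips with 20 to 120 N. Pads are 22 mm wide; open, the fingers measure 114 mm over their backs; the gripper's body (76 mm by 85 mm) begins 54 mm behind the grasp point. The pads swing forward as they close: fully open they stand 13 mm farther back than shut.
Start: joints at [-0.108, 0.477, 0.022, 1.555, -0.011, 1.109, -0.083], TCP at [0.675, 0, 0.229] pointing down, gripper open.
Joint ranges: [-2.96, 2.96], [-0.34, 2.1], [-1.41, 1.46], [0.24, 2.44], [-1.37, 4.51], [0.17, 1.92], [-2.96, 2.96]. Speed limits (rad/s): [2.39, 2.39, 3.14, 3.14, 3.14, 3.14, 3.14].

## Interface

Orientations are given as a rotation vector (axis times angle).
In Python, from bench import r gives the robot as it stands.
- The arm moves only by the tool servo_tool, never from a script. Its argument "commands" is a list of rows, each a list of 2 entries, a list of its own where there are three numbers: the shift along the tool's x, y, z normalised to -1 to 1, where 1 is 250 mm, then the turn, a rotation vector about the tool's x, y, z normalised to -1 to 1, where 1 is 90 degrees. In form: [[[dx, dy, dz], [ax, ay, az]], ...]. A call has 1 to 20 rows; each row is the pose to reach, as a shift and turn from the pose commanded when the call began, along the tool's axes at that moment; what a row does not reach only later rows make up. A row lasts 1/10 s, in which the tool goes at most 50 mm and 8.59 degrees, less where a joint would pass 70% of its speed; a pose out of reach is approached as far as the arm can. A call with a number of a shift or a turn outside -1 to 1 is refused whole. A call with a gripper value outside its range is refused whole. "claw" is the closure, from 0 (fully open) to 1 (shut), set as the call begins (left out, the last holds). The fingers move at their own pace and stop on an object; "squeeze" is the grip in N (left out, the last holds). Time passes only in rows, so rows that repeat a pose let the fingers close. It gives the time, the measured TCP pose, the force, the opening and the grip force at its end, in the units of the state.
- r.get_obs(): the state, without advancing time (a new reading comes with each control period).
- r.grab_frame(name): name is "scene" or "side" or "wrist"; returns (picture, depth): 400x640x3 uint8, red, green, blue; 400x640 float32, m along the optical axis (not along the pixel's ray), 0 where there is no reading.
- r.camera_model(name): a dict with "fx", "fy", "cx", "cy" (pixels), "extrinsics" (4x4, takes a point from camera to world coordinates); the wrist camera has in their place "hand_eye" (4x4, takes a point from camera to tool coordinates, whose origin is the TCP and whose axes are the flange's). Camera axes: x right, y down, z forward; pixel columns grow to the right and rows downward; lengths in m; the calibration is good to about 2 mm. A picture is of the moment at which its call begins: read the wrist's pose just before it. camera_model takes no time and is no camera call.
- r.hand_in(): hands the job in; it is judged then, once.
Trained networks look in the newest picture that a camera, given by its name, has taken for a name from the list of things; names that differ only in an ending like _2 or _b are one class to them, and where a whole thing is asked for, a point or a joint stands for the part that bears it (a point fixed in the world has none). Each returns a list of dicts, best first, with "confidence" (0 to 1); they miss things now and then, are a little off and sometimes report something else, mostly with a low value. They report only what shows in the picture. A call takes as long as a camera call. They do not tell look-alikes from the thing itself.
- r.boxes_of(camera, target): "uv" ([column, row] in pixels, amid what is visible of it).
- r.mark_of(camera, target): "uv" ([column, row] in pixels: a listed point, or the origin of a listed thing).
The state is a dict: "clock": time; "joints": joint angles; "qvel": joint speeds; "tau": joint torques, N m; "tcp_pos": TCP position; "orientation": TCP orientation; "contact_force": force on the tool from outside, world axes, zero at the start; "moment": the same for the moment, N m; "grip_width": finger opening in m; "gripper_force": force on a finger pad.
Only numpy, scipy, OpenCV 4.12 (cv2) and the standard library are available. Lean on these libraries where they do the work, as an engineer would, in place of code of your own. Each camera call takes 0.05 s, during which the arm holds its last target. There are 200 camera calls.

## Working session

There is one attempt and no reset: what is moved stays moved. The work goes in short steps, Python scripts to look and compute and a tool call to move; the robot and the scene stay as the last step left them, time stands still between calls to the robot, and variables do not carry over. Pictures are saved under pics/ and viewed, at most 14 in all, crops included, and the job is handed in when it is done.

Besides the shell and the picture viewer there is one more tool, called after ">>>" by a JSON object that holds its "fn" and its "kwargs", one argument or row to a line. servo_tool: Moves the arm, as the interface text tells. Scaled input: -1 to 1 covers 250 mm each way for a shift and 90 degrees each way for a turn. Its arguments: {"type":"object","properties":{"commands":{"type":"array"},"claw":{"type":"number"},"squeeze":{"type":"number"}},"required":["commands"]}

```bash
ls; mkdir -p pics; cat > h.py <<'E'
import numpy as np, cv2
from scipy.spatial.transform import Rotation as R
from bench import r
def cloud(name):
    o=r.get_obs(); img,d=r.grab_frame(name); m=r.camera_model(name)
    v,u=np.mgrid[0:400,0:640]
    P=np.stack([(u-m['cx'])/m['fx']*d,(v-m['cy'])/m['fy']*d,d],-1)
    if 'extrinsics' in m: T=np.array(m['extrinsics'])
    else:
        W=np.eye(4); W[:3,:3]=R.from_rotvec(o['orientation']).as_matrix(); W[:3,3]=o['tcp_pos']; T=W@np.array(m['hand_eye'])
    W=P@T[:3,:3].T+T[:3,3]; W[d==0]=np.nan
    return img,W
def save(n,img): cv2.imwrite('pics/'+n+'.png',img[...,::-1])
E
python3 - <<'E'
from h import *
for c in ['scene','side']:
    img,W=cloud(c); save(c+'0',img); np.save(c+'W.npy',W)
    for t in ['tray','large_pot','mid_pot','small_pot','vase_a','vase_d','succulent']:
        for k in r.boxes_of(c,t):
            u,v=[int(x) for x in k['uv']]; print(c,t,u,v,round(k['confidence'],2),np.round(W[v,u],3))
o=r.get_obs(); print(o, r.tcp_to_tips)
print(r.camera_model('scene'),r.camera_model('wrist'))
E
```

```text
pics
scene tray 380 237 0.57 [0.678 0.02  0.007]
scene large_pot 198 223 0.71 [ 0.275 -0.48   0.004]
scene large_pot 234 261 0.6 [ 0.488 -0.444  0.004]
scene large_pot 171 277 0.6 [ 0.431 -0.642  0.005]
scene mid_pot 356 232 0.75 [ 0.619 -0.04   0.013]
scene small_pot 399 208 0.9 [0.664 0.101 0.096]
scene vase_a 375 187 0.81 [0.511 0.121 0.046]
scene vase_a 338 198 0.76 [ 0.483 -0.023  0.05 ]
scene vase_a 305 214 0.74 [ 0.486 -0.163  0.059]
scene vase_a 270 237 0.67 [ 0.497 -0.308  0.048]
scene vase_a 407 170 0.61 [0.512 0.269 0.05 ]
scene vase_d 375 187 0.81 [0.511 0.121 0.046]
scene vase_d 338 198 0.76 [ 0.483 -0.023  0.05 ]
scene vase_d 305 214 0.74 [ 0.486 -0.163  0.059]
scene vase_d 270 237 0.67 [ 0.497 -0.308  0.048]
scene vase_d 407 170 0.61 [0.512 0.269 0.05 ]
scene succulent 451 158 0.65 [0.57  0.429 0.073]
side tray 336 188 0.77 [ 0.609 -0.008  0.005]
side tray 399 249 0.48 [ 0.54  -0.419  0.001]
side large_pot 359 283 0.92 [ 0.332 -0.456  0.001]
side large_pot 399 249 0.74 [ 0.54  -0.419  0.001]
side large_pot 438 290 0.67 [ 0.49  -0.62   0.009]
side large_pot 263 140 0.45
[... 1619 characters left out ...]
': array([[ 0.5437523 ,  0.64776351, -0.53360648,  1.34838347],
       [ 0.83921024, -0.42552155,  0.33861125, -0.6465544 ],
       [-0.00772104, -0.63192867, -0.77498809,  1.32441128],
       [ 0.        ,  0.        ,  0.        ,  1.        ]])} {'fx': 310.18133961749, 'fy': 310.18133961749, 'cx': 316.1500764074248, 'cy': 196.64000923343215, 'hand_eye': array([[-1.72307334e-04, -9.60072521e-01, -2.79751184e-01,
         6.98831725e-02],
       [ 9.99999714e-01,  4.05264360e-05, -7.55012362e-04,
         2.87851145e-04],
       [ 7.36203940e-04, -2.79751234e-01,  9.60072239e-01,
        -1.44779095e-01],
       [ 0.00000000e+00,  0.00000000e+00,  0.00000000e+00,
         1.00000000e+00]])}
```

View pics/scene0.png

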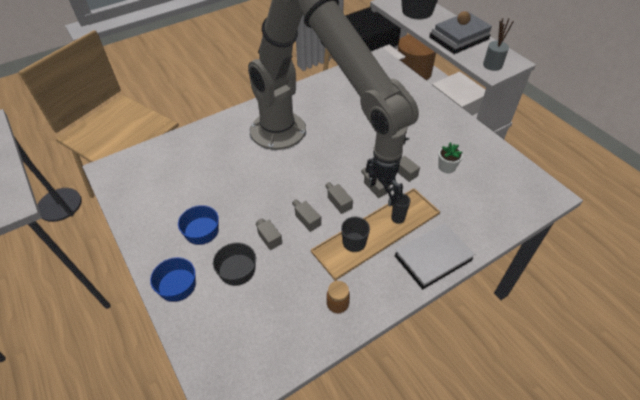

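View pics/side0.png

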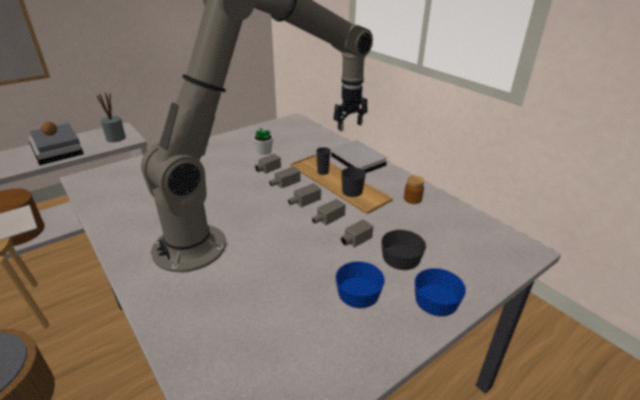

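The scene picture shows a dark open pot at (234,261), two blue look-alikes at (198,223) and (171,277), the mid pot at (355,233), the small pot at (400,208), five vases, the succulent at (451,158), an orange jar and a book. Candidates for large_pot are the dark one at (234,261) and the blue ones at (198,223) and (171,277), so I choose the dark one. Next I'll check that choice in a crop and measure.

```bash
python3 - <<'E'
from h import *
img=cv2.imread('pics/scene0.png'); save('crop1',cv2.resize(img[150:310,140:470],None,fx=2.4,fy=2.4)[...,::-1])
A={c:np.load(c+'W.npy') for c in('scene','side')}
for c,W in A.items():
    P=W.reshape(-1,3); P=P[np.isfinite(P).all(1)]
    print(c,'desk z',np.round(np.median(P[(abs(P[:,0]-.4)<.05)&(abs(P[:,1])<.2)&(P[:,2]<.015)],0),4))
    for y in (-.31,-.165,-.025,.12,.267):
        Q=P[(abs(P[:,1]-y)<.06)&(P[:,0]>.36)&(P[:,0]<.57)&(P[:,2]>.02)&(P[:,2]<.07)]
        (cx,cy),(w,h),a=cv2.minAreaRect((Q[:,:2]*1000).astype(np.float32)); 
        T=Q[Q[:,2]>.046][:,:2]*1000; q=cv2.minAreaRect(T.astype(np.float32)) if len(T)>5 else None
        print(y,len(Q),np.round([cx,cy,w,h,a]),'top',np.round(np.hstack(q)) if q else 0, np.round(np.percentile(Q[:,2],95),3), 'xrange',np.round(np.percentile(Q[:,0],[1,99]),3))
    for n,x,y,h,rad,z0 in (('large',.53,-.43,.06,.11,0),('mid',.63,-.06,.091,.08,.006),('small',.66,.1,.111,.06,.006)):
        Q=P[(np.hypot(P[:,0]-x,P[:,1]-y)<rad)&(abs(P[:,2]-h)<.008)]
        if len(Q)>8:
            (cx,cy),rr=cv2.minEnclosingCircle((Q[:,:2]*1000).astype(np.float32)); print(n,len(Q),round(cx),round(cy),round(rr,1))
E
```

```text
scene desk z [ 0.39   -0.0315 -0.0012]
-0.31 455 [ 461. -300.  114.   54.    1.] top [ 468. -300.   95.   54.    1.] 0.055 xrange [0.406 0.516]
-0.165 480 [ 459. -149.  136.   54.    4.] top [ 477. -147.   99.   53.    4.] 0.055 xrange [0.395 0.524]
-0.025 448 [456.  -8.  56. 133.  88.] top [473.  -8.  53. 100.  88.] 0.055 xrange [0.392 0.521]
0.12 183 [469. 135. 134.  53.  10.] top [487. 135.  94.  26.   0.] 0.053 xrange [0.404 0.534]
0.267 309 [490. 290.  88.  59.   9.] top [489. 290.  86.  54.   5.] 0.055 xrange [0.45  0.533]
large 231 515 -421 97.8
mid 148 643 -68 50.8
small 54 650 124 31.3
side desk z [ 0.3923 -0.0312  0.    ]
-0.31 501 [ 454. -300.  114.   56.    0.] top [ 467. -299.   55.   86.   89.] 0.054 xrange [0.4   0.508]
-0.165 474 [ 454. -149.  137.   57.    6.] top [ 471. -147.  102.   56.    8.] 0.054 xrange [0.388 0.517]
-0.025 413 [449.  -9.  57. 132.  86.] top [466.  -6.  94.  56.   1.] 0.054 xrange [0.385 0.512]
0.12 367 [483. 146.  57. 174.  88.] top [480. 147.  55.  94.  87.] 0.054 xrange [0.398 0.527]
0.267 292 [469. 287. 112.  60.   5.] top [474. 288. 103.  59.   3.] 0.054 xrange [0.415 0.526]
large 252 518 -451 72.8
mid 116 643 -70 52.5
small 62 640 124 36.1
```

View pics/crop1.png

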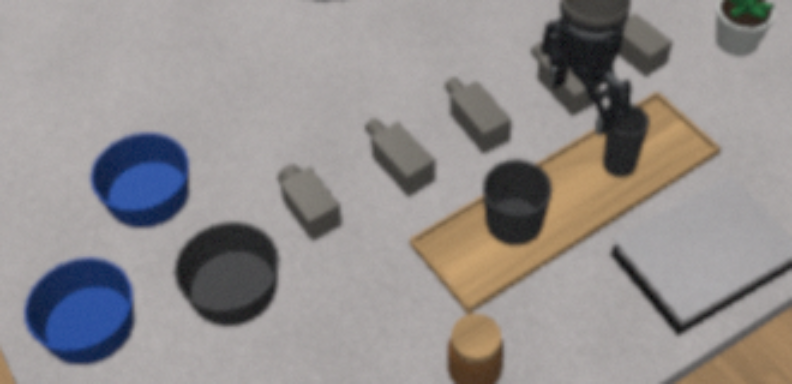

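The crop confirms the dark pot (pixel (234,261) in the scene view) against the blue ones. Next I'll refine positions with the wrist camera.

```bash
cat >> h.py <<'E'
from scipy.optimize import least_squares
POT=dict(large=(.070,.060),mid=(.048,.085),small=(.030,.105))
def rim(W,n,x,y,z0):
    ro,h=POT[n]; P=W.reshape(-1,3); P=P[np.isfinite(P).all(1)]
    Q=P[(np.hypot(P[:,0]-x,P[:,1]-y)<ro+.03)&(P[:,2]>z0+h-.006)&(P[:,2]<z0+h+.006)]
    if len(Q)<6: return None
    f=lambda c: np.hypot(Q[:,0]-c[0],Q[:,1]-c[1])-(ro-.002)
    s=least_squares(f,[x,y],loss='soft_l1',f_scale=.003)
    return np.round(s.x,4),len(Q),round(float(np.median(abs(f(s.x)))),4)
def vase(W,y):
    P=W.reshape(-1,3); P=P[np.isfinite(P).all(1)]
    Q=P[(abs(P[:,1]-y)<.065)&(P[:,0]>.36)&(P[:,0]<.57)&(P[:,2]>.025)&(P[:,2]<.062)]
    T=Q[Q[:,2]>.047]
    g=lambda A:np.round(np.hstack(cv2.minAreaRect((A[:,:2]*1000).astype(np.float32))),1) if len(A)>5 else None
    return len(Q),g(Q),g(T)
E
python3 - <<'E'
from h import *
img,W=cloud('wrist'); save('w0',img); np.save('w0.npy',W)
for n,W_ in (('wrist',W),('scene',np.load('sceneW.npy')),('side',np.load('sideW.npy'))):
    print(n,rim(W_,'mid',.643,-.069,.006),rim(W_,'small',.645,.124,.006),rim(W_,'large',.52,-.445,0))
for y in (-.3,-.149,-.008,.14,.288): print(vase(W,y))
E
```

```text
wrist (array([ 0.645 , -0.0664]), 1421, 0.0011) (array([0.6461, 0.1222]), 1224, 0.0011) None
scene (array([ 0.6458, -0.0674]), 121, 0.0011) (array([0.6467, 0.1229]), 43, 0.0015) (array([ 0.5206, -0.4499]), 190, 0.0015)
side (array([ 0.6406, -0.0678]), 91, 0.0018) (array([0.6419, 0.1228]), 53, 0.0018) (array([ 0.5154, -0.4503]), 215, 0.0013)
(881, array([ 431.2, -292.2,   58.6,   36.1,    8.4]), array([ 445.6, -289.8,   32.4,   33.1,    1.4]))
(2486, array([ 452.1, -141.6,  122.7,   45.6,   14.8]), array([ 469. , -142.8,   84. ,   46.6,    6.7]))
(5325, array([454. ,  -7.5,  52.3, 130.6,  89.4]), array([471.5,  -7.5,  52.2,  95. ,  89.8]))
(6652, array([467.6, 142. , 132.6,  47.7,   4.1]), array([4.849e+02, 1.429e+02, 9.550e+01, 4.160e+01, 4.000e-01]))
(0, None, None)
```

View pics/w0.png

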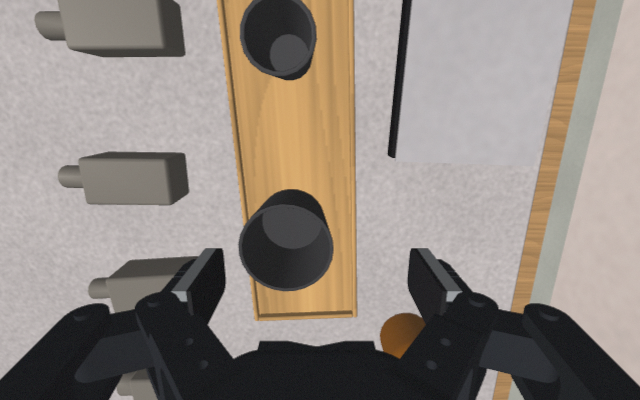

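The wrist view shows the mid pot at (286,240), the small pot at (278,38) and upright, clear rims. I'll pinch the mid pot's near wall.

>>> {"fn": "servo_tool", "kwargs": {
  "commands": [
    [[-0.1, -0.1, 0.15], [0, 0, 0]],
    [[-0.2, -0.2, 0.3], [0, 0, 0]],
    [[-0.264, -0.301, 0.38], [0, 0, 0]],
    [[-0.264, -0.301, 0.38], [0, 0, 0]],
    [[-0.264, -0.301, 0.45], [0, 0, 0]],
    [[-0.264, -0.301, 0.55], [0, 0, 0]],
    [[-0.264, -0.301, 0.588], [0, 0, 0]],
    [[-0.264, -0.301, 0.588], [0, 0, 0]],
    [[-0.264, -0.301, 0.588], [0, 0, 0]]
  ],
  "claw": 0.5,
  "squeeze": 40
}}

```text
clock: 1.75
tcp_pos: [0.6005, -0.0658, 0.0825]
orientation: [2.221, 2.221, 0.001]
contact_force: [-0.1, 0.2, -0.9]
grip_width: 0.0427
gripper_force: 0.0
```

>>> {"fn": "servo_tool", "kwargs": {
  "commands": [
    [[0, 0, 0], [0, 0, 0]],
    [[0, 0, 0], [0, 0, 0]],
    [[0, 0, 0], [0, 0, 0]],
    [[0, 0, 0], [0, 0, 0]],
    [[0, 0, 0], [0, 0, 0]],
    [[0, 0, -0.08], [0, 0, 0]],
    [[0, 0, -0.2], [0, 0, 0]],
    [[0, 0, -0.35], [0, 0, 0]],
    [[0, 0, -0.5], [0, 0, 0]],
    [[0, 0, -0.5], [0, 0, 0]]
  ],
  "claw": 1,
  "squeeze": 50
}}

```text
clock: 2.75
tcp_pos: [0.603, -0.0663, 0.2122]
orientation: [2.217, 2.216, 0.01]
contact_force: [1.4, 0.5, -1.6]
grip_width: 0.0019
gripper_force: 49.1
```

```bash
python3 - <<'E'
from h import *
img,W=cloud('scene')
print(rim(W,'large',.5205,-.45,0))
o=r.get_obs(); print(o['tcp_pos'])
img,W=cloud('wrist'); save('w1',img); print(rim(W,'mid',.645,-.066,.131),rim(W,'small',.646,.122,.006))
E
```

```text
(array([ 0.5208, -0.45  ]), 197, 0.0015)
[ 0.60131679 -0.06610581  0.20929911]
(array([ 0.6461, -0.0675]), 2721, 0.0011) None
```

>>> {"fn": "servo_tool", "kwargs": {
  "commands": [
    [[-0.1, -0.03, 0], [0, 0, 0]],
    [[-0.25, -0.07, 0], [0, 0, 0]],
    [[-0.4, -0.12, 0], [0, 0, 0]],
    [[-0.55, -0.17, 0], [0, 0, 0]],
    [[-0.7, -0.22, 0], [0, 0, 0]],
    [[-0.8, -0.25, 0], [0, 0, 0]]
  ]
}}

```text
clock: 3.45
tcp_pos: [0.5342, -0.2689, 0.2045]
orientation: [-2.223, -2.216, 0.005]
contact_force: [1.2, -0.1, -1.1]
grip_width: 0.0019
gripper_force: 49.2
```

>>> {"fn": "servo_tool", "kwargs": {
  "commands": [
    [[-0.15, -0.05, 0], [0, 0, 0]],
    [[-0.3, -0.1, 0], [0, 0, 0]],
    [[-0.45, -0.15, 0], [0, 0, 0]],
    [[-0.6, -0.2, 0], [0, 0, 0]],
    [[-0.7, -0.24, 0], [0, 0, 0]],
    [[-0.732, -0.251, 0], [0, 0, 0]],
    [[-0.732, -0.251, 0], [0, 0, 0]],
    [[-0.732, -0.251, 0], [0, 0, 0]],
    [[-0.732, -0.251, 0], [0, 0, 0]]
  ]
}}

```text
clock: 4.35
tcp_pos: [0.4757, -0.4467, 0.2062]
orientation: [-2.217, -2.224, -0.002]
contact_force: [-0.6, -0.2, -1.0]
grip_width: 0.0018
gripper_force: 49.2
```

```bash
python3 - <<'E'
from h import *
o=r.get_obs(); print(o['tcp_pos'],o['gripper_force'],o['orientation'])
img,W=cloud('wrist'); save('w2',img); print(rim(W,'mid',.52,-.45,.131),rim(W,'large',.52,-.45,.0))
img,W=cloud('scene'); save('s2',img); print(rim(W,'large',.52,-.45,.0))
E
```

```text
[ 0.47573478 -0.44666343  0.20621305] 49.22260920153349 [-2.21716776e+00 -2.22384163e+00 -1.66845819e-03]
(array([ 0.521 , -0.4479]), 1842, 0.0012) (array([ 0.5196, -0.4517]), 1306, 0.0012)
(array([ 0.5202, -0.4498]), 134, 0.0013)
```

View pics/w2.png

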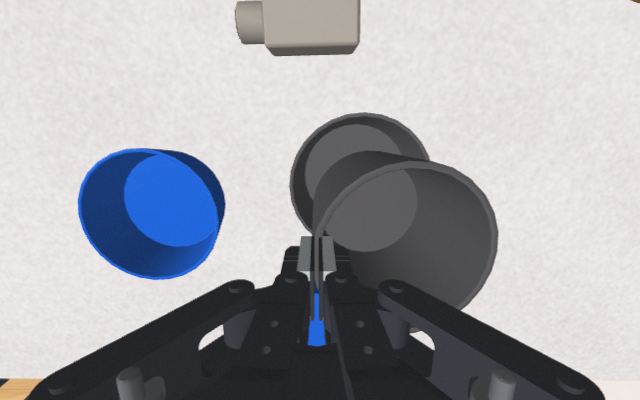

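The picture shows the mid pot held over the dark pot (its rim centred near (360,185)), with a blue look-alike at (150,212). The mid pot is aligned, so I'll lower it.

>>> {"fn": "servo_tool", "kwargs": {
  "commands": [
    [[-0.012, 0, 0.1], [0, 0, 0]],
    [[-0.012, 0, 0.2], [0, 0, 0]],
    [[-0.012, 0, 0.3], [0, 0, 0]],
    [[-0.012, 0, 0.38], [0, 0, 0]],
    [[-0.012, 0, 0.44], [0, 0, 0]],
    [[-0.012, 0, 0.47], [0, 0, 0]],
    [[-0.012, 0, 0.49], [0, 0, 0]],
    [[-0.012, 0, 0.5], [0, 0, 0]],
    [[-0.012, 0, 0.502], [0, 0, 0]],
    [[-0.012, 0, 0.502], [0, 0, 0]]
  ]
}}

```text
clock: 5.45
tcp_pos: [0.4748, -0.4524, 0.0822]
orientation: [2.221, 2.22, 0.0]
contact_force: [-2.1, -0.3, 2.0]
grip_width: 0.0016
gripper_force: 49.6
```

>>> {"fn": "servo_tool", "kwargs": {
  "commands": [
    [[0, 0, 0], [0, 0, 0]],
    [[0, 0, 0], [0, 0, 0]],
    [[0, 0, 0], [0, 0, 0]],
    [[0, 0, -0.08], [0, 0, 0]],
    [[0, 0, -0.2], [0, 0, 0]],
    [[0, 0, -0.4], [0, 0, 0]],
    [[0, 0, -0.52], [0, 0, 0]],
    [[0.15, 0.1, -0.52], [0, 0, 0]],
    [[0.3, 0.2, -0.52], [0, 0, 0]],
    [[0.45, 0.2, -0.52], [0, 0, 0]]
  ],
  "claw": 0.6
}}

```text
clock: 6.45
tcp_pos: [0.5281, -0.3367, 0.2117]
orientation: [2.217, 2.223, 0.004]
contact_force: [0.9, 0.4, 0.5]
grip_width: 0.0341
gripper_force: 0.0
```

```bash
python3 - <<'E'
from h import *
o=r.get_obs(); print(o['tcp_pos'],o['gripper_force'],o['grip_width'])
img,W=cloud('wrist'); print(rim(W,'mid',.52,-.45,.005),rim(W,'large',.52,-.45,.0))
P=W.reshape(-1,3); 
print(vase(W,-.3),vase(W,-.149))
E
```

```text
[ 0.52812442 -0.33674601  0.21167686] 0.0 0.03410220249507889
(array([ 0.5188, -0.4522]), 1159, 0.001) (array([ 0.4917, -0.4434]), 1321, 0.0114)
(5406, array([ 458. , -300. ,  111.3,   52.1,    1.5]), array([ 471. , -299.6,   85.2,   52. ,    1.6])) (331, array([ 470.7, -173.8,   81.3,    1.5,    3.2]), None)
```

>>> {"fn": "servo_tool", "kwargs": {
  "commands": [
    [[0.15, 0.04, 0], [0, 0, 0]],
    [[0.35, 0.08, 0], [0, 0, 0]],
    [[0.55, 0.12, 0], [0, 0, 0]],
    [[0.75, 0.16, 0], [0, 0, 0]],
    [[0.9, 0.2, 0], [0, 0, 0]]
  ]
}}

```text
clock: 7.0
tcp_pos: [0.5747, -0.1116, 0.2115]
orientation: [-2.22, -2.223, -0.001]
contact_force: [1.5, -0.5, 0.2]
grip_width: 0.0341
gripper_force: 0.0
```

>>> {"fn": "servo_tool", "kwargs": {
  "commands": [
    [[0.18, 0.04, 0], [0, 0, 0]],
    [[0.36, 0.08, 0], [0, 0, 0]],
    [[0.54, 0.12, 0], [0, 0, 0]],
    [[0.72, 0.16, 0], [0, 0, 0]],
    [[0.88, 0.175, 0], [0, 0, 0]],
    [[0.946, 0.175, 0.1], [0, 0, 0]],
    [[0.946, 0.175, 0.2], [0, 0, 0]],
    [[0.946, 0.175, 0.22], [0, 0, 0]],
    [[0.946, 0.175, 0.22], [0, 0, 0]],
    [[0.946, 0.175, 0.32], [0, 0, 0]],
    [[0.946, 0.175, 0.4], [0, 0, 0]],
    [[0.946, 0.175, 0.43], [0, 0, 0]],
    [[0.946, 0.175, 0.43], [0, 0, 0]],
    [[0.946, 0.175, 0.43], [0, 0, 0]]
  ]
}}

```text
clock: 8.4
tcp_pos: [0.6193, 0.1218, 0.1053]
orientation: [2.222, 2.22, 0.003]
contact_force: [0.0, 0.8, 0.0]
grip_width: 0.0344
gripper_force: 0.0
```

>>> {"fn": "servo_tool", "kwargs": {
  "commands": [
    [[0, 0, 0], [0, 0, 0]],
    [[0, 0, 0], [0, 0, 0]],
    [[0, 0, 0], [0, 0, 0]],
    [[0, 0, 0], [0, 0, 0]],
    [[0, 0, 0], [0, 0, 0]],
    [[0, 0, -0.1], [0, 0, 0]],
    [[0, 0, -0.2], [0, 0, 0]],
    [[0, 0, -0.35], [0, 0, 0]],
    [[0, 0, -0.5], [0, 0, 0]],
    [[0, 0, -0.5], [0, 0, 0]]
  ],
  "claw": 1
}}

```text
clock: 9.4
tcp_pos: [0.6213, 0.1226, 0.2345]
orientation: [2.218, 2.218, 0.013]
contact_force: [1.0, -0.9, -1.1]
grip_width: 0.0019
gripper_force: 46.1
```

```bash
python3 - <<'E'
from h import *
o=r.get_obs(); print(o['tcp_pos'],o['gripper_force'],o['grip_width'])
img,W=cloud('wrist'); print(rim(W,'small',.646,.122,.131)); print(vase(W,.288),vase(W,.14),vase(W,-.008))
img,W=cloud('scene'); print(rim(W,'mid',.5188,-.4522,.005))
E
```

```text
[0.6212745  0.12257203 0.23454183] 46.11636815476231 0.0019337589942270438
(array([0.6473, 0.1215]), 2277, 0.0011)
(3907, array([476.3, 277. , 111.4,  30.2,   2.2]), array([489. , 276.8,  84.9,  27. ,   3.5])) (5305, array([4.672e+02, 1.482e+02, 1.304e+02, 5.230e+01, 3.000e-01]), array([4.849e+02, 1.484e+02, 9.470e+01, 5.210e+01, 3.000e-01])) (3926, array([454.1,  -6.1, 130.6,  51.8,   0.6]), array([471.4,  -6.7,  51.6,  94.8,  89.7]))
(array([ 0.521 , -0.4529]), 135, 0.0014)
```

>>> {"fn": "servo_tool", "kwargs": {
  "commands": [
    [[-0.1, -0.03, 0], [0, 0, 0]],
    [[-0.25, -0.06, 0], [0, 0, 0]],
    [[-0.42, -0.1, 0], [0, 0, 0]],
    [[-0.6, -0.15, 0], [0, 0, 0]],
    [[-0.8, -0.2, 0], [0, 0, 0]]
  ]
}}

```text
clock: 10.0
tcp_pos: [0.5667, -0.0775, 0.2268]
orientation: [-2.218, -2.221, 0.004]
contact_force: [0.4, -0.1, -1.1]
grip_width: 0.0021
gripper_force: 46.0
```

>>> {"fn": "servo_tool", "kwargs": {
  "commands": [
    [[-0.18, -0.05, 0], [0, 0, 0]],
    [[-0.36, -0.1, 0], [0, 0, 0]],
    [[-0.54, -0.15, 0], [0, 0, 0]],
    [[-0.7, -0.18, 0], [0, 0, 0]],
    [[-0.8, -0.2, 0], [0, 0, 0]]
  ]
}}

```text
clock: 10.5
tcp_pos: [0.5157, -0.2801, 0.2269]
orientation: [-2.224, -2.215, 0.005]
contact_force: [-0.5, 0.8, -0.9]
grip_width: 0.0017
gripper_force: 46.1
```

>>> {"fn": "servo_tool", "kwargs": {
  "commands": [
    [[-0.16, -0.03, 0], [0, 0, 0]],
    [[-0.32, -0.05, 0], [0, 0, 0]],
    [[-0.48, -0.08, 0], [0, 0, 0]],
    [[-0.6, -0.1, 0], [0, 0, 0]],
    [[-0.66, -0.1, 0], [0, 0, 0]],
    [[-0.694, -0.101, 0], [0, 0, 0]],
    [[-0.694, -0.101, 0], [0, 0, 0]],
    [[-0.694, -0.101, 0], [0, 0, 0]],
    [[-0.694, -0.101, 0], [0, 0, 0]]
  ]
}}

```text
clock: 11.4
tcp_pos: [0.4944, -0.448, 0.2287]
orientation: [-2.218, -2.224, -0.001]
contact_force: [-0.1, 0.2, -1.0]
grip_width: 0.0018
gripper_force: 46.1
```

```bash
python3 - <<'E'
from h import *
o=r.get_obs(); print(o['tcp_pos'],o['gripper_force'],o['orientation'])
img,W=cloud('wrist'); save('w3',img); print(rim(W,'small',.52,-.45,.131),rim(W,'mid',.52,-.45,.005),rim(W,'large',.52,-.45,.0))
img,W=cloud('scene'); print(rim(W,'large',.52,-.45,.0),rim(W,'mid',.52,-.45,.005))
E
```

```text
[ 0.49437787 -0.44803467  0.2287196 ] 46.12227518402506 [-2.21822007e+00 -2.22383178e+00 -1.47512809e-03]
(array([ 0.5209, -0.4494]), 2189, 0.0011) (array([ 0.5195, -0.4538]), 957, 0.0011) (array([ 0.5194, -0.4514]), 1744, 0.0015)
(array([ 0.5186, -0.4494]), 240, 0.0027) (array([ 0.5209, -0.4527]), 107, 0.0013)
```

View pics/w3.png

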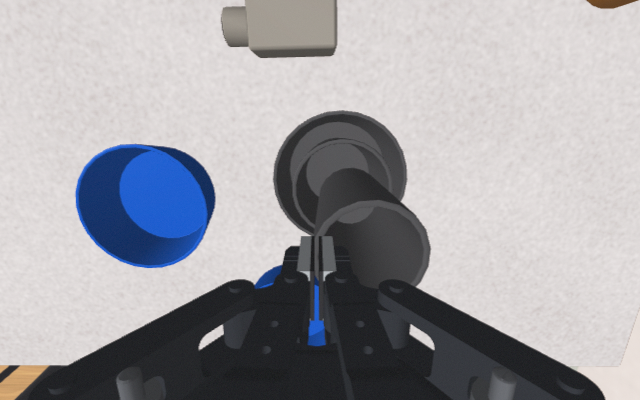

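The picture shows the small pot held over the mid pot, which is nested in the dark large pot (rims about (340,170)). Everything is aligned, so I'll lower it.

>>> {"fn": "servo_tool", "kwargs": {
  "commands": [
    [[-0.004, 0, 0.1], [0, 0, 0]],
    [[-0.004, 0, 0.2], [0, 0, 0]],
    [[-0.004, 0, 0.3], [0, 0, 0]],
    [[-0.004, 0, 0.38], [0, 0, 0]],
    [[-0.004, 0, 0.43], [0, 0, 0]],
    [[-0.004, 0, 0.46], [0, 0, 0]],
    [[-0.004, 0, 0.475], [0, 0, 0]],
    [[-0.004, 0, 0.48], [0, 0, 0]],
    [[-0.004, 0, 0.482], [0, 0, 0]],
    [[-0.004, 0, 0.482], [0, 0, 0]]
  ]
}}

```text
clock: 12.5
tcp_pos: [0.4937, -0.4514, 0.1091]
orientation: [2.221, 2.22, 0.0]
contact_force: [-0.3, -0.1, -0.3]
grip_width: 0.0019
gripper_force: 46.2
```

>>> {"fn": "servo_tool", "kwargs": {
  "commands": [
    [[0, 0, 0], [0, 0, 0]],
    [[0, 0, 0], [0, 0, 0]],
    [[0, 0, 0], [0, 0, 0]],
    [[0, 0, -0.08], [0, 0, 0]],
    [[0, 0, -0.2], [0, 0, 0]],
    [[0, 0, -0.4], [0, 0, 0]],
    [[0, 0, -0.55], [0, 0, 0]],
    [[0.15, 0, -0.6], [0, 0, 0]],
    [[0.32, 0, -0.6], [0, 0, 0]],
    [[0.5, 0, -0.6], [0, 0, 0]],
    [[0.6, 0, -0.6], [0, 0, 0]]
  ],
  "claw": 0.6
}}

```text
clock: 13.6
tcp_pos: [0.4939, -0.297, 0.2587]
orientation: [-2.217, -2.225, -0.003]
contact_force: [0.2, 0.8, 0.8]
grip_width: 0.0341
gripper_force: 0.0
```

```bash
python3 - <<'E'
from h import *
o=r.get_obs(); print(o['tcp_pos'],o['joints'])
img,W=cloud('wrist');print(rim(W,'small',.52,-.45,.010),rim(W,'mid',.52,-.45,.005),rim(W,'large',.52,-.45,.0)); print(vase(W,-.3),vase(W,-.149))
img,W=cloud('scene')
P=W.reshape(-1,3); P=P[np.isfinite(P).all(1)]
Q=P[(P[:,0]>.55)&(P[:,0]<.8)&(abs(P[:,1])<.3)&(P[:,2]>.010)&(P[:,2]<.022)]; print('tray',cv2.minAreaRect((Q[:,:2]*1000).astype(np.float32)))
print([W[int(k['uv'][1]),int(k['uv'][0])] for k in r.mark_of('scene','tray')][:1])
hsv=cv2.cvtColor(img,cv2.COLOR_RGB2HSV); m=(hsv[...,1]>90)&(hsv[...,0]<25)&(W[...,0]>.55)&(W[...,0]<.76)&(abs(W[...,1])<.3)&(W[...,2]<.03)
print('tray col',m.sum(),cv2.minAreaRect((W[m][:,:2]*1000).astype(np.float32)))
E
```

```text
[ 0.49385565 -0.29700352  0.25866205] [ 0.31699998  0.28676776  0.14494707  1.77126379 -0.04806254  1.08678268
  0.48192866]
(array([ 0.5206, -0.4513]), 650, 0.0009) (array([ 0.5204, -0.4516]), 1003, 0.0175) (array([ 0.5223, -0.4505]), 1080, 0.0042)
(3895, array([ 458.2, -299.9,  110.9,   52.4,    1.6]), array([ 471.1, -299.6,   85. ,   52.3,    1.7])) (6017, array([ 456.4, -148.9,  131.1,   52.1,    3.3]), array([ 474.4, -147.9,   95.1,   52. ,    3.4]))
tray ((688.97314453125, -7.409393310546875), (223.8899383544922, 551.3611450195312), 3.987712860107422)
[array([0.65294597, 0.02634755, 0.0026114 ])]
tray col 4842 ((670.47265625, -1.81475830078125), (186.9771270751953, 598.8770141601562), 1.0203183889389038)
```

All three pots are nested. Next I'll measure the tray from the stored wrist cloud and work out the first vase grasp: the tool at 45°, forward and down, so that a half turn about the tool axis stands the vase up.

```bash
cat >> h.py <<'E'
s=np.sqrt(.5)
RB=np.array([[s,0,s],[0,-1,0],[s,0,-s]]).T.reshape(3,3)  # columns x,y,z
RB=np.column_stack([[s,0,s],[0,-1,0],[s,0,-s]]); RA=np.column_stack([[-s,0,-s],[0,1,0],[s,0,-s]])
def go(p0,R0,p1,R1):
    return np.round(R0.T@(np.array(p1)-p0)/.25,3),np.round(R.from_matrix(R0.T@R1).as_rotvec()/(np.pi/2),3)
RD=np.column_stack([[0,1,0],[1,0,0],[0,0,-1]])
E
python3 - <<'E'
from h import *
W=np.load('w0.npy'); img=cv2.imread('pics/w0.png'); hsv=cv2.cvtColor(img,cv2.COLOR_BGR2HSV)
m=((hsv[...,1]>70)&(hsv[...,0]<25)&(W[...,0]>.55)&(W[...,0]<.76)&(W[...,2]<.03)&(W[...,2]>.001)).astype(np.uint8)
n,l,st,_=cv2.connectedComponentsWithStats(m); k=1+np.argmax(st[1:,4]); Q=W[l==k]
print(cv2.minAreaRect((Q[:,:2]*1000).astype(np.float32)),Q.min(0),Q.max(0))
for y in(-.2,-.1,0,.1,.2):
    q=Q[abs(Q[:,1]-y)<.01]; print(y,len(q),np.percentile(q[:,0],[1,99]) if len(q) else 0)
c=np.array([.4931,-.3025,.2585])
print(go(c,RD,[.44,-.300,.20],RB)); print(go(np.array([.44,-.3,.2]),RB,[.4637,-.3005,.032],RB))
E
```

```text
((649.8358764648438, -14.552169799804688), (142.50259399414062, 387.82745361328125), 2.5435571670532227) [ 0.57356001 -0.21034062  0.00149589] [0.72892639 0.17682022 0.02959817]
-0.2 1516 [0.59240101 0.72719737]
-0.1 323 [0.69669515 0.72412337]
0 1942 [0.58298045 0.71837112]
0.1 2067 [0.57826414 0.71451324]
0.2 0 0
(array([ 0.01 , -0.212,  0.234]), array([-0.391,  0.391,  0.944]))
(array([-0.408,  0.002,  0.542]), array([0., 0., 0.]))
```

>>> {"fn": "servo_tool", "kwargs": {
  "commands": [
    [[0, -0.02, 0], [-0.03, 0.03, 0.08]],
    [[0, -0.04, 0], [-0.07, 0.07, 0.17]],
    [[0, -0.06, 0], [-0.1, 0.1, 0.25]],
    [[0, -0.08, 0], [-0.13, 0.13, 0.32]],
    [[0, -0.1, 0], [-0.16, 0.16, 0.39]],
    [[0, -0.12, 0], [-0.2, 0.2, 0.47]],
    [[0, -0.14, 0.03], [-0.23, 0.23, 0.55]],
    [[0, -0.16, 0.06], [-0.26, 0.26, 0.63]],
    [[0, -0.18, 0.1], [-0.29, 0.29, 0.71]],
    [[0, -0.2, 0.15], [-0.33, 0.33, 0.79]],
    [[0.01, -0.212, 0.2], [-0.36, 0.36, 0.87]],
    [[0.01, -0.212, 0.234], [-0.391, 0.391, 0.944]],
    [[0.01, -0.212, 0.234], [-0.391, 0.391, 0.944]],
    [[0.01, -0.212, 0.234], [-0.391, 0.391, 0.944]],
    [[0.01, -0.212, 0.234], [-0.391, 0.391, 0.944]]
  ],
  "claw": 0,
  "squeeze": 60
}}

```text
clock: 15.25
tcp_pos: [0.435, -0.2989, 0.1821]
orientation: [-2.919, -0.057, -1.127]
contact_force: [-1.0, -0.9, -1.2]
grip_width: 0.0851
gripper_force: 0.0
```

```bash
python3 - <<'E'
from h import *
o=r.get_obs(); print(o['joints'].round(2),o['tcp_pos'],np.round(R.from_rotvec(o['orientation']).as_matrix(),2))
E
```

```text
[ 1.35  0.25 -0.61  2.32 -1.36  0.39  0.5 ] [ 0.43502733 -0.29888967  0.18209831] [[ 0.74  0.04  0.67]
 [ 0.03 -1.    0.02]
 [ 0.67  0.   -0.74]]
```

>>> {"fn": "servo_tool", "kwargs": {
  "commands": [
    [[-0.05, 0, -0.05], [0, -0.1, 0]],
    [[-0.1, 0, -0.1], [0, -0.2, 0]],
    [[-0.1, 0, -0.1], [0, -0.3, 0]],
    [[-0.1, 0, -0.1], [0, -0.4, 0]],
    [[-0.1, 0, -0.1], [0, -0.5, 0]],
    [[-0.1, 0, -0.1], [0, -0.5, 0]],
    [[-0.1, 0, -0.1], [0, -0.5, 0]]
  ]
}}

```text
clock: 15.95
tcp_pos: [0.3988, -0.3022, 0.185]
orientation: [-3.136, -0.063, -0.083]
contact_force: [1.3, 1.0, -0.8]
grip_width: 0.0855
gripper_force: 0.0
```

```bash
cat >> h.py <<'E'
import json
def st():
    o=r.get_obs(); print(o['clock'],o['joints'].round(2),o['tcp_pos'].round(4)); print(np.round(R.from_rotvec(o['orientation']).as_matrix(),3).tolist())
    open('log.jsonl','a').write(json.dumps([o['joints'].tolist(),o['tcp_pos'].tolist(),o['orientation'].tolist()])+'\n')
E
python3 -c "from h import *; st()"
```

```text
15.95 [ 0.71  0.23 -0.19  2.03  0.02  0.84 -1.02] [ 0.3988 -0.3022  0.185 ]
[[0.998, 0.04, 0.053], [0.04, -0.999, 0.005], [0.053, -0.003, -0.999]]
```

>>> {"fn": "servo_tool", "kwargs": {
  "commands": [
    [[0, 0, 0], [0, 0, -0.1]],
    [[0, 0, 0], [0, 0, -0.2]],
    [[0, 0, 0], [0, 0, -0.3]],
    [[0, 0, 0], [0, 0, -0.4]],
    [[0, 0, 0], [0, 0, -0.5]],
    [[0, 0, 0], [0, 0, -0.6]],
    [[0, 0, 0], [0, 0, -0.7]],
    [[0, 0, 0], [0, 0, -0.8]],
    [[0, 0, 0], [0, 0, -0.9]],
    [[0, 0, 0], [0, 0, -1]],
    [[0, 0, 0], [0, 0, -1]],
    [[0, 0, 0], [0, 0, -1]],
    [[0, 0, 0], [0, 0, -1]]
  ]
}}

```text
clock: 17.25
tcp_pos: [0.4, -0.2997, 0.184]
orientation: [2.149, 2.242, 0.074]
contact_force: [-0.2, 0.3, 0.4]
grip_width: 0.0852
gripper_force: 0.0
```

```bash
python3 -c "from h import *; st()"
```

```text
17.25 [ 0.93  0.26 -0.45  2.02  0.1   0.85  0.48] [ 0.4    -0.2997  0.184 ]
[[-0.042, 0.997, 0.058], [0.999, 0.042, 0.01], [0.008, 0.059, -0.998]]
```

>>> {"fn": "servo_tool", "kwargs": {
  "commands": [
    [[0, 0, 0], [0, 0, -0.1]],
    [[0, 0, 0], [0, 0, -0.2]],
    [[0, 0, 0], [0, 0, -0.3]],
    [[0, 0, 0], [0, 0, -0.4]],
    [[0, 0, 0], [0, 0, -0.5]],
    [[0, 0, 0], [0, 0, -0.6]],
    [[0, 0, 0], [0, 0, -0.7]],
    [[0, 0, 0], [0, 0, -0.8]],
    [[0, 0, 0], [0, 0, -0.9]],
    [[0, 0, 0], [0, 0, -1]],
    [[0, 0, 0], [0, 0, -1]],
    [[0, 0, 0], [0, 0, -1]],
    [[0, 0, 0], [0, 0, -1]]
  ]
}}

```text
clock: 18.55
tcp_pos: [0.4002, -0.2988, 0.1839]
orientation: [-0.066, 3.083, 0.014]
contact_force: [-0.0, 1.0, 0.7]
grip_width: 0.0854
gripper_force: 0.0
```

```bash
python3 -c "from h import *; st()"
```

```text
18.55 [ 1.17  0.3  -0.74  2.    0.22  0.87  1.94] [ 0.4002 -0.2988  0.1839]
[[-0.997, -0.043, 0.058], [-0.042, 0.999, 0.011], [-0.058, 0.008, -0.998]]
```

```bash
cat > kin.py <<'E'
from h import *
import itertools
D=[json.loads(l) for l in open('log.jsonl')]
D+=[[[-0.1080767,0.47696766,0.02237491,1.55541513,-0.01147063,1.10931191,-0.08309998],[.675006,0,.228823],[2.22143936,2.22141897,3.1e-5]]]
J=np.array([d[0] for d in D]);P=np.array([d[1] for d in D]);O=[R.from_rotvec(d[2]).as_matrix() for d in D]
AX='zyzyzyz'
def rots(q,sg):
    M=np.eye(3);L=[M]
    for a,qq,g in zip(AX,q,sg):
        M=M@R.from_euler(a,g*qq).as_matrix(); L.append(M)
    return L
best=None
for sg in itertools.product([1,-1],repeat=7):
    E=[rots(q,sg)[-1] for q in J]
    F=[e.T@o for e,o in zip(E,O)]   # should be constant
    err=sum(np.abs(f-F[-1]).sum() for f in F)
    if best is None or err<best[0]: best=(err,sg,F[-1])
err,SG,F0=best
if __name__=='__main__': print('orient err',err/len(J),SG,F0.round(2))
A=np.vstack([np.hstack(rots(q,SG)) for q in J])
lam=1e-3
def solve():
    n=A.shape[1]; return np.linalg.solve(A.T@A+lam**2*np.eye(n),A.T@P.ravel())
X=solve()
if __name__=='__main__': print(X.reshape(-1,3).round(3), np.abs(A@X-P.ravel()).max())
LO=np.array([-2.96,-.34,-1.41,.24,-1.37,.17,-2.96]);HI=np.array([2.96,2.1,1.46,2.44,4.51,1.92,2.96])
def fk(q):
    L=rots(q,SG); return np.hstack(L)@X, L[-1]@F0
def ik(p,Rt,q0,n=12,seed=0):
    rng=np.random.default_rng(seed);B=None
    for k in range(n):
        s0=np.clip(q0,LO+.02,HI-.02) if k==0 else rng.uniform(LO,HI)
        f=lambda q:(lambda a:np.hstack([(a[0]-p)*5,R.from_matrix(Rt.T@a[1]).as_rotvec(),.002*(q-(LO+HI)/2)]))(fk(q))
        s_=least_squares(f,s0,bounds=(LO,HI)); e=np.linalg.norm(s_.fun[:6])
        if k==0: first=(e,s_.x)
        if B is None or e<B[0]: B=(e,s_.x)
    return first,B
E
python3 - <<'E'
from h import *; st()
E
python3 kin.py
```

```text
18.55 [ 1.17  0.3  -0.74  2.    0.22  0.87  1.94] [ 0.4002 -0.2988  0.1839]
[[-0.997, -0.043, 0.058], [-0.042, 0.999, 0.011], [-0.058, 0.008, -0.998]]
orient err 8.252467089825629e-08 (-1, 1, -1, 1, -1, 1, -1) [[-0. -1. -0.]
 [ 1. -0.  0.]
 [-0. -0.  1.]]
[[ 0.065  0.127  0.009]
 [ 0.057 -0.01   0.009]
 [ 0.01  -0.01   0.134]
 [-0.027 -0.016  0.134]
 [-0.059 -0.016  0.149]
 [ 0.001 -0.068  0.149]
 [-0.138 -0.068 -0.023]
 [-0.002  0.004 -0.023]] 1.5128661248142716e-05
```

```bash
cat > fit.py <<'E'
exec(open('kin.py').read().split("LO=")[0])
idx=[3,4,5, 9,10,11, 15,16,17, 18, 23]
x,res,rk,sv=np.linalg.lstsq(A[:,idx],P.ravel(),rcond=None)
print(len(J),x.round(4),rk,sv.round(3),np.abs(A[:,idx]@x-P.ravel()).max())
E
python3 fit.py
```

```text
orient err 8.252467089825629e-08 (-1, 1, -1, 1, -1, 1, -1) [[-0. -1. -0.]
 [ 1. -0.  0.]
 [-0. -0.  1.]]
[[ 0.065  0.127  0.009]
 [ 0.057 -0.01   0.009]
 [ 0.01  -0.01   0.134]
 [-0.027 -0.016  0.134]
 [-0.059 -0.016  0.149]
 [ 0.001 -0.068  0.149]
 [-0.138 -0.068 -0.023]
 [-0.002  0.004 -0.023]] 1.5128661248142716e-05
5 [-0.000e+00 -3.050e-02  2.870e-01  0.000e+00 -3.140e-02  5.418e-01
 -0.000e+00 -3.000e-04  4.725e-01  0.000e+00  3.294e-01] 11 [4.460e+00 4.417e+00 3.827e+00 6.600e-01 6.100e-01 2.990e-01 2.110e-01
 1.060e-01 1.900e-02 5.000e-03 4.000e-03] 3.256583297472915e-08
```

```bash
cat >> kin.py <<'E'
X=np.zeros(24); X[[3,4,5,9,10,11,15,16,17,18,23]]=[0,-.0305,.287,0,-.0314,.5418,0,-.0003,.4725,0,.3294]
LO+=.03; HI-=.03
def tool(beta,phi,flip):
    # beta deg below horizontal, azimuth phi deg, flip +1: A (tool y = left), -1: B
    b,f=np.radians([beta,phi]); z=np.array([np.cos(b)*np.cos(f),np.cos(b)*np.sin(f),-np.sin(b)])
    y=flip*np.array([-np.sin(f),np.cos(f),0]); return np.column_stack([np.cross(y,z),y,z])
E
python3 - <<'E'
from kin import *
V=[(.4637,-.300),(.467,-.148),(.465,-.007),(.477,.148),(.477,.289)]
S=[(.652,-.154),(.648,-.064),(.644,.026),(.640,.116),(.636,.206)]
q0=J[-1]
for b in (45,55,65,75):
    for fl in (1,-1):
        print('pick',b,fl,[round(ik(np.array([x,y,.032]),tool(b,0,fl),q0,6)[1][0],3) for x,y in V],
         'place',90-b,-fl,[[round(ik(np.array([x,y,.06]),tool(90-b,ph,-fl),q0,4)[1][0],3) for ph in(-30,0,30)] for x,y in S])
E
```

```text
pick 45 1 [np.float64(0.0), np.float64(0.199), np.float64(0.339), np.float64(0.176), np.float64(0.0)] place 45 -1 [[np.float64(0.242), np.float64(0.0), np.float64(0.0)], [np.float64(0.195), np.float64(0.116), np.float64(0.0)], [np.float64(0.125), np.float64(0.221), np.float64(0.0)], [np.float64(0.0), np.float64(0.0), np.float64(0.0)], [np.float64(0.0), np.float64(0.0), np.float64(0.0)]]
pick 45 -1 [np.float64(0.0), np.float64(0.199), np.float64(0.344), np.float64(0.176), np.float64(0.0)] place 45 1 [[np.float64(0.0), np.float64(0.0), np.float64(0.0)], [np.float64(0.0), np.float64(0.0), np.float64(0.0)], [np.float64(0.0), np.float64(0.0), np.float64(0.0)], [np.float64(0.0), np.float64(0.0), np.float64(0.0)], [np.float64(0.0), np.float64(0.0), np.float64(0.0)]]
pick 55 1 [np.float64(0.0), np.float64(0.084), np.float64(0.192), np.float64(0.06), np.float64(0.0)] place 35 -1 [[np.float64(0.37), np.float64(0.076), np.float64(0.0)], [np.float64(0.295), np.float64(0.205), np.float64(0.0)], [np.float64(0.2), np.float64(0.326), np.float64(0.0)], [np.float64(0.0), np.float64(0.0), np.float64(0.
[... 1259 characters left out ...]
, np.float64(0.0), np.float64(0.0)] place 15 -1 [[np.float64(0.16), np.float64(0.004), np.float64(0.0)], [np.float64(0.183), np.float64(0.025), np.float64(0.0)], [np.float64(0.222), np.float64(0.055), np.float64(0.0)], [np.float64(0.0), np.float64(0.0), np.float64(0.0)], [np.float64(0.0), np.float64(0.0), np.float64(0.0)]]
pick 75 -1 [np.float64(0.0), np.float64(0.0), np.float64(0.0), np.float64(0.0), np.float64(0.0)] place 15 1 [[np.float64(0.0), np.float64(0.0), np.float64(0.043)], [np.float64(0.0), np.float64(0.0), np.float64(0.0)], [np.float64(0.0), np.float64(0.0), np.float64(0.0)], [np.float64(0.0), np.float64(0.0), np.float64(0.0)], [np.float64(0.0), np.float64(0.0), np.float64(0.0)]]
```

```bash
cat >> kin.py <<'E'
def jac(q):
    p,Rm=fk(q);Jm=np.zeros((6,7))
    for i in range(7):
        d=q.copy(); d[i]+=1e-5; p2,R2=fk(d); Jm[:3,i]=(p2-p)/1e-5; Jm[3:,i]=R.from_matrix(R2@Rm.T).as_rotvec()/1e-5
    return p,Rm,Jm
def simgo(q,p1,R1,steps=30):
    """min-norm differential IK along a straight/slerp path"""
    q=q.copy();p0,R0=fk(q); w=R.from_matrix(R0.T@R1).as_rotvec()
    for k in range(1,steps+6):
        f=min(1,k/steps); pt=p0+f*(p1-p0); Rt=R0@R.from_rotvec(f*w).as_matrix()
        free=np.ones(7,bool)
        p,Rm,Jm=jac(q); e=np.hstack([pt-p,R.from_matrix(Rt@Rm.T).as_rotvec()])
        for _ in range(4):
            dq=np.zeros(7); Jf=Jm[:,free]; dq[free]=Jf.T@np.linalg.solve(Jf@Jf.T+1e-5*np.eye(6),e)
            bad=free&((q+dq<LO)|(q+dq>HI))
            if not bad.any(): break
            free&=~bad
        q=np.clip(q+dq,LO,HI)
    p,Rm=fk(q); return q,np.linalg.norm(p-p1),np.degrees(np.linalg.norm(R.from_matrix(Rm.T@R1).as_rotvec()))
E
python3 - <<'E'
from kin import *
q=J[0]; Rz=lambda a:R.from_rotvec([0,0,np.radians(a)]).as_matrix()
print(np.abs(fk(q)[0]-P[0]).max())
for _ in range(2):
    p,Rm=fk(q); q,a,b=simgo(q,p,Rm@Rz(-90)); print(q.round(2),a,b)
print('obs',J[1].round(2),J[2].round(2))
E
```

```text
5.966589920292087e-05
[ 0.93  0.26 -0.45  2.02  0.11  0.85  0.47] 4.002966042486721e-16 1.6146699581605916e-14
[ 1.17  0.3  -0.73  2.    0.23  0.88  1.94] 2.3551386880256624e-16 2.094615204026383e-14
obs [ 0.93  0.26 -0.45  2.02  0.1   0.85  0.48] [ 1.17  0.3  -0.74  2.    0.22  0.87  1.94]
```

```bash
cat > plan.py <<'E'
from kin import *
V=dict(v1=(.5137,-.300,50),v2=(.5218,-.147,55),v3=(.5192,-.0065,55),v4=(.5323,.1485,55),v5=(.532,.289,50))
C=np.array([.650,.026]);U=np.array([-.0444,.999])
Rz=lambda a:R.from_rotvec([0,0,np.radians(a)]).as_matrix()
def cycle(q,v,t,b,phi,sgn,zg=.032,verbose=0):
    bx,y,d=V[v]; d/=1000; x=bx-d; off=zg-.026; W=[];E=0
    A=tool(b,0,1); Bf=tool(90-b,phi,-1); sl=C+U*t; ph=np.radians(phi)
    # tcp offset from vase axis in the vase frame: 'off' towards tool side
    pl=np.array([sl[0]-off*np.cos(ph),sl[1]-off*np.sin(ph),.007+d])
    mid=np.array([(x+pl[0])/2,(y+pl[1])/2,.26])
    seq=[(np.array([x-.03,y,.15]),A),(np.array([x,y,zg]),A),(np.array([x,y,.2]),A),(mid,A@Rz(90*sgn)),(mid,Bf),(pl+[0,0,.08],Bf),(pl,Bf)]
    z=Bf[:,2]; back=pl-z*.07; seq+=[(back,Bf),(back+[-.03,0,.12],Bf)]
    for p,Rr in seq:
        q,a,bb=simgo(q,p,Rr,20); E=max(E,a*1000+bb)
        W.append((p,Rr,q,a,bb))
        if verbose: print(p.round(3),q.round(2),round(a*1000,1),round(bb,1))
    return E,q,W
E
python3 - <<'E'
from plan import *
q=J[2]
for b in (60,65,70):
  for phi in (0,30):
    for sg in (1,-1):
      print(b,phi,sg,{v:round(cycle(q,v,t,b,phi,sg)[0],1) for v,t in (('v5',180),('v4',90),('v2',0),('v1',-90),('v3',-180))})
E
```

```text
60 0 1 {'v5': np.float64(179826.8), 'v4': np.float64(89923.1), 'v2': np.float64(313.1), 'v1': np.float64(89441.7), 'v3': np.float64(179631.7)}
60 0 -1 {'v5': np.float64(179753.3), 'v4': np.float64(89948.5), 'v2': np.float64(105.8), 'v1': np.float64(89455.6), 'v3': np.float64(179788.3)}
60 30 1 {'v5': np.float64(179884.4), 'v4': np.float64(89902.1), 'v2': np.float64(214.7), 'v1': np.float64(89509.7), 'v3': np.float64(179652.4)}
60 30 -1 {'v5': np.float64(179750.2), 'v4': np.float64(89927.4), 'v2': np.float64(105.8), 'v1': np.float64(89545.8), 'v3': np.float64(179817.8)}
65 0 1 {'v5': np.float64(179911.7), 'v4': np.float64(89921.1), 'v2': np.float64(348.1), 'v1': np.float64(89347.5), 'v3': np.float64(180150.6)}
65 0 -1 {'v5': np.float64(179911.7), 'v4': np.float64(89926.3), 'v2': np.float64(169.9), 'v1': np.float64(89334.0), 'v3': np.float64(180150.0)}
65 30 1 {'v5': np.float64(179868.1), 'v4': np.float64(89924.0), 'v2': np.float64(234.3), 'v1': np.float64(89387.8), 'v3': np.float64(180162.2)}
65 30 -1 {'v5': np.float64(179868.1), 'v4': np.float64(89883.1), 'v2': np.float64(0.0), 'v1': np.float64(89472.4), 'v3': np.float64(180161.8)}
70 0 1 {'v5': np.float64(179911.8), 'v4': np.float64(89816.3), 'v2': np.float64(389.7), 'v1': np.float64(90356.9), 'v3': np.float64(180147.8)}
70 0 -1 {'v5': np.float64(179911.8), 'v4': np.float64(89872.5), 'v2': np.float64(175.2), 'v1': np.float64(89707.2), 'v3': np.float64(180150.8)}
70 30 1 {'v5': np.float64(179883.6), 'v4': np.float64(89808.2), 'v2': np.float64(233.1), 'v1': np.float64(90414.0), 'v3': np.float64(180162.1)}
70 30 -1 {'v5': np.float64(179883.6), 'v4': np.float64(89793.0), 'v2': np.float64(10.9), 'v1': np.float64(89534.0), 'v3': np.float64(180161.6)}
```

```bash
sed -i 's|C+U\*t;|C+U*t/1000;|' plan.py; python3 - <<'E'
from plan import *
q=J[2]; 
qh,_,_=simgo(J[-1],np.array([.55,0,.25]),RD@Rz(-90)); print(qh.round(2))
for nm,q in (('now',q),('home',qh)):
 for b in (60,65,70,75):
  for phi in (0,20,40):
    for sg in (1,-1):
      print(nm,b,phi,sg,{v:round(float(cycle(q,v,t,b,phi,sg)[0]),1) for v,t in (('v5',180),('v4',90),('v2',0),('v1',-90),('v3',-180))})
E
```

```text
[ 0.13  0.27 -0.3   1.82  0.09  1.07  1.37]
now 60 0 1 {'v5': 323.0, 'v4': 310.8, 'v2': 313.1, 'v1': 312.0, 'v3': 296.4}
now 60 0 -1 {'v5': 3.0, 'v4': 47.6, 'v2': 105.8, 'v1': 140.8, 'v3': 80.4}
now 60 20 1 {'v5': 296.1, 'v4': 200.1, 'v2': 257.2, 'v1': 229.1, 'v3': 139.6}
now 60 20 -1 {'v5': 56.6, 'v4': 48.9, 'v2': 105.8, 'v1': 59.9, 'v3': 80.4}
now 60 40 1 {'v5': 126.7, 'v4': 217.2, 'v2': 105.8, 'v1': 14.7, 'v3': 80.4}
now 60 40 -1 {'v5': 0.0, 'v4': 0.0, 'v2': 120.3, 'v1': 206.2, 'v3': 155.2}
now 65 0 1 {'v5': 313.6, 'v4': 341.3, 'v2': 348.1, 'v1': 328.3, 'v3': 329.0}
now 65 0 -1 {'v5': 57.8, 'v4': 62.3, 'v2': 169.9, 'v1': 183.9, 'v3': 122.7}
now 65 20 1 {'v5': 333.4, 'v4': 342.4, 'v2': 273.2, 'v1': 246.0, 'v3': 222.0}
now 65 20 -1 {'v5': 74.0, 'v4': 151.4, 'v2': 61.9, 'v1': 18.6, 'v3': 56.8}
now 65 40 1 {'v5': 193.2, 'v4': 184.6, 'v2': 98.1, 'v1': 14.0, 'v3': 56.8}
now 65 40 -1 {'v5': 9.5, 'v4': 0.0, 'v2': 65.3, 'v1': 185.2, 'v3': 149.1}
now 70 0 1 {'v5': 378.7, 'v4': 406.4, 'v2': 389.7, 'v1': 353.2, 'v3': 364.7}
now 70 0 -1 {'v5': 34.4, 'v4': 103.7, 'v2': 175.2, 'v1': 182.4, 'v3':
[... 1925 characters left out ...]
.5}
home 70 20 -1 {'v5': 145.5, 'v4': 135.5, 'v2': 139.1, 'v1': 22.5, 'v3': 10.9}
home 70 40 1 {'v5': 357.8, 'v4': 167.0, 'v2': 195.4, 'v1': 10.8, 'v3': 0.0}
home 70 40 -1 {'v5': 78.8, 'v4': 9.9, 'v2': 58.8, 'v1': 183.0, 'v3': 148.2}
home 75 0 1 {'v5': 401.6, 'v4': 419.6, 'v2': 421.9, 'v1': 367.9, 'v3': 404.7}
home 75 0 -1 {'v5': 97.9, 'v4': 119.7, 'v2': 191.0, 'v1': 211.1, 'v3': 132.8}
home 75 20 1 {'v5': 430.5, 'v4': 417.9, 'v2': 278.4, 'v1': 254.0, 'v3': 219.6}
home 75 20 -1 {'v5': 174.5, 'v4': 190.2, 'v2': 171.0, 'v1': 23.9, 'v3': 95.9}
home 75 40 1 {'v5': 203.4, 'v4': 194.3, 'v2': 196.4, 'v1': 4.5, 'v3': 0.0}
home 75 40 -1 {'v5': 152.3, 'v4': 149.1, 'v2': 45.8, 'v1': 146.0, 'v3': 152.2}
```

```bash
cat > plan.py <<'E'
from kin import *
V=dict(v1=(.5137,-.300,50),v2=(.5218,-.147,55),v3=(.5192,-.0065,55),v4=(.5323,.1485,55),v5=(.532,.289,50))
C=np.array([.650,.026]);U=np.array([-.0444,.999])
Rz=lambda a:R.from_rotvec([0,0,np.radians(a)]).as_matrix()
def cycle(q,v,t,b,phi,fl,via,zg=.032,zm=.26,n=12,full=0):
    bx,y,d=V[v]; d/=1000; x=bx-d; off=zg-.026; W=[]
    A=tool(b,0,fl); ph=np.radians(phi); sl=C+U*t/1000
    # rigid: vase pose in tool frame -> place orientation. vase x axis (base->mouth) = -X at pick, +Z at place
    al=np.radians(90-b)
    Q=R.from_euler('z',ph).as_matrix()@R.from_euler('z',np.pi).as_matrix()@R.from_euler('y',np.pi/2).as_matrix()  # -X -> +Z
    Bf=Q@A
    vc=np.array([x-bx,0,zg-.026])              # tcp - base centre at pick
    pl=np.array([sl[0],sl[1],.007])+Q@vc
    mid=np.array([(x+pl[0])/2,(y+pl[1])/2,zm])
    seq=[(np.array([x-.03,y,.15]),A),(np.array([x,y,zg]),A),(np.array([x,y,.2]),A)]
    if via: seq.append((mid,A@Rz(90*via)))
    seq+=[(mid,Bf),(pl+[0,0,.08],Bf),(pl,Bf)]
    z=Bf[:,2]; seq+=[(pl-z*.07,Bf),(pl-z*.07+[0,0,.15],Bf)]
    for p,Rr in seq:
        q,a,bb=simgo(q,p,Rr,n); W.append((p,Rr,q,a*1000,bb))
        if not full and a*1000+bb>1: return 0,None,W
    return 1,q,W
E
cat > search.py <<'E'
from plan import *
from multiprocessing import Pool
qh=simgo(J[-1],np.array([.55,0,.25]),RD@Rz(-90))[0]; qg=simgo(J[-1],np.array([.55,0,.25]),RD@Rz(90))[0]
ST=dict(A=(1,qh),B=(-1,qg))
def f(a):
    s,v,t,b,phi,via=a; fl,q=ST[s]
    q,_,_=simgo(q,np.array([.55,V[v][1],.25]),fk(q)[1],8)
    ok,qq,W=cycle(q,v,t,b,phi,fl,via); return (a,ok,len(W),min((np.minimum(w[2]-LO,HI-w[2])).min() for w in W))
if __name__=='__main__':
    T=[(s,v,t,b,phi,via) for s in 'AB' for v,t in (('v5',180),('v4',90),('v2',-90),('v1',-180),('v3',0)) for b in (60,67,74) for phi in (-90,-60,-30,0,30,60,90) for via in (0,1,-1)]
    with Pool() as p: Rr=p.map(f,T,chunksize=4)
    for v in ('v1','v2','v3','v4','v5'):
        print(v,[(a[0],a[3],a[4],a[5],round(float(m),2)) for a,ok,n,m in Rr if ok and a[1]==v])
E
export OMP_NUM_THREADS=1; time timeout 500 python3 search.py
```

```text
v1 [('A', 74, -90, 0, 0.07), ('A', 74, -60, 0, 0.07), ('A', 74, 60, 0, 0.05), ('A', 74, 60, 1, 0.07), ('A', 74, 90, 0, 0.01), ('A', 74, 90, 1, 0.05), ('B', 67, -90, 0, 0.02), ('B', 67, -90, -1, 0.02), ('B', 67, -60, 0, 0.02), ('B', 67, -60, -1, 0.02), ('B', 67, 60, 0, 0.0), ('B', 67, 60, 1, 0.0), ('B', 67, 90, 0, 0.02), ('B', 67, 90, 1, 0.02), ('B', 74, -90, 0, 0.11), ('B', 74, -90, -1, 0.11), ('B', 74, -60, 0, 0.05), ('B', 74, -60, -1, 0.07), ('B', 74, 60, 0, 0.0), ('B', 74, 60, 1, 0.0), ('B', 74, 90, 0, 0.01), ('B', 74, 90, 1, 0.02)]
v2 [('A', 74, -90, 0, 0.0), ('A', 74, -90, -1, 0.0), ('A', 74, -60, 0, 0.02), ('A', 74, -60, -1, 0.0), ('A', 74, 60, 0, 0.02), ('A', 74, 60, 1, 0.02), ('A', 74, 90, 0, 0.02), ('A', 74, 90, 1, 0.02), ('B', 67, -90, 0, 0.01), ('B', 67, -90, -1, 0.0), ('B', 67, -60, 0, 0.01), ('B', 67, -60, -1, 0.01), ('B', 67, 60, 0, 0.01), ('B', 67, 60, 1, 0.0), ('B', 67, 90, 0, 0.01), ('B', 67, 90, 1, 0.01), ('B', 74, -90, 0, 0.01), ('B', 74, -90, -1, 0.01), ('B', 74, -60, 0, 0.01), ('B', 74, -60, -1, 0.01), ('B', 74, 60, 0, 0.0), ('B', 74, 60, 1, 0.0), ('B', 74, 90, 0
[... 1507 characters left out ...]
-1, 0.01), ('A', 60, 90, 0, 0.13), ('A', 60, 90, 1, 0.13), ('A', 67, -90, 0, 0.0), ('A', 67, -90, -1, 0.01), ('A', 67, -60, 0, 0.11), ('A', 67, -60, -1, 0.13), ('A', 67, -30, 0, 0.17), ('A', 67, -30, -1, 0.17), ('A', 67, 90, 0, 0.17), ('A', 67, 90, 1, 0.17), ('A', 74, -90, 0, 0.01), ('A', 74, -90, -1, 0.0), ('A', 74, -60, 0, 0.02), ('A', 74, -60, -1, 0.04), ('A', 74, -30, 0, 0.21), ('A', 74, -30, -1, 0.21), ('A', 74, 60, -1, 0.0), ('A', 74, 90, 0, 0.14), ('A', 74, 90, 1, 0.12), ('B', 74, -90, 0, 0.0), ('B', 74, -90, -1, 0.0), ('B', 74, -60, 0, 0.09), ('B', 74, -60, -1, 0.09), ('B', 74, -30, 0, 0.09), ('B', 74, -30, -1, 0.09), ('B', 74, 90, 0, 0.02)]
real	0m14.836s
user	0m38.989s
sys	0m0.274s
```

```bash
sed -i 's/300,50)/300,55)/;s/,55),v3/,60),v3/;s/,55),v4/,60),v4/;s/,55),v5/,60),v5/;s/289,50)/289,55)/' plan.py; grep V= plan.py; cat > nxt.py <<'E'
import sys
from plan import *
def now():
    o=r.get_obs(); return o['joints'],o['tcp_pos'],R.from_rotvec(o['orientation']).as_matrix()
def rows(p0,R0,p1,R1,label):
    sh,tn=go(p0,R0,p1,R1); n=max(np.linalg.norm(sh)*5,np.linalg.norm(tn)*90/8.59)
    print(label,np.round(p1,3),'shift',sh.tolist(),'turn',tn.tolist(),'rows>=',round(float(n),1))
def options(q,v,t,phis,bs=(67,70,74,78),fl=1,vias=(0,1,-1)):
    L=[]
    for b in bs:
        for phi in phis:
            for via in vias:
                ok,qq,W=cycle(q,v,t,b,phi,fl,via)
                if ok: L.append((round(float(min((np.minimum(w[2]-LO,HI-w[2])).min() for w in W)),3),b,phi,via))
    return sorted(L,reverse=True)
E
python3 - <<'E'
from nxt import *
q,p,Rm=now(); D=RD@Rz(-90)
p1=np.array([.50,-.07,.25]); p2=np.array([.50,.17,.25])
rows(p,Rm,p1,D,'a'); rows(p1,D,p2,D,'b')
q1,_,_=simgo(q,p1,D); q2,a,b=simgo(q1,p2,D); print(q2.round(2),a,b)
for v,t in (('v5',180),('v4',90),('v3',0),('v2',-90),('v1',-180)): print(v,options(q2,v,t,(-60,-30,30,60,90))[:6])
E
```

```text
V=dict(v1=(.5137,-.300,55),v2=(.5218,-.147,60),v3=(.5192,-.0065,60),v4=(.5323,.1485,60),v5=(.532,.289,55))
a [ 0.5  -0.07  0.25] shift [-0.452, 0.899, -0.231] turn [0.006, 0.037, 0.027] rows>= 5.2
b [0.5  0.17 0.25] shift [0.0, 0.96, 0.0] turn [0.0, 0.0, 0.0] rows>= 4.8
[ 0.31  0.34 -0.92  1.83  0.3   1.11  0.85] 7.850462293418876e-17 8.126953988098429e-15
v5 [(0.242, 70, 90, 0), (0.239, 74, 90, 0), (0.227, 78, 90, 0), (0.213, 70, 90, 1), (0.213, 67, 90, 1), (0.213, 67, 90, 0)]
v4 [(0.169, 78, 90, 1), (0.169, 78, 90, 0), (0.12, 74, 90, 1), (0.12, 74, 90, 0), (0.114, 74, -30, 0), (0.085, 74, -30, -1)]
v3 [(0.079, 78, 90, 1), (0.079, 78, 90, 0), (0.079, 78, 60, 1), (0.079, 78, 60, 0), (0.016, 74, 90, 1), (0.016, 74, 90, 0)]
v2 [(0.109, 78, 90, 1), (0.109, 78, 90, 0), (0.109, 78, 60, 1), (0.109, 78, 60, 0), (0.028, 67, 90, 1), (0.028, 67, 90, 0)]
v1 [(0.202, 78, 60, 1), (0.202, 78, 60, 0), (0.156, 78, 90, 1), (0.124, 78, 90, 0), (0.097, 74, 90, 1), (0.097, 74, 90, 0)]
```

>>> {"fn": "servo_tool", "kwargs": {
  "commands": [
    [[0, 0, -0.2], [0, 0, 0]],
    [[-0.2, 0.2, -0.231], [0.006, 0.037, 0.027]],
    [[-0.452, 0.899, -0.231], [0.006, 0.037, 0.027]],
    [[-0.452, 0.899, -0.231], [0.006, 0.037, 0.027]],
    [[-0.452, 0.899, -0.231], [0.006, 0.037, 0.027]],
    [[-0.452, 0.899, -0.231], [0.006, 0.037, 0.027]],
    [[-0.452, 0.899, -0.231], [0.006, 0.037, 0.027]]
  ]
}}

```text
clock: 19.25
tcp_pos: [0.501, -0.0619, 0.2512]
orientation: [-0.018, 3.138, 0.004]
contact_force: [-0.3, 0.3, 0.9]
grip_width: 0.0851
gripper_force: 0.0
```

>>> {"fn": "servo_tool", "kwargs": {
  "commands": [
    [[0, 0.96, 0], [0, 0, 0]],
    [[0, 0.96, 0], [0, 0, 0]],
    [[0, 0.96, 0], [0, 0, 0]],
    [[0, 0.96, 0], [0, 0, 0]],
    [[0, 0.96, 0], [0, 0, 0]],
    [[0, 0.96, 0], [0, 0, 0]],
    [[0, 0.96, 0], [0, 0, 0]],
    [[0, 0.96, 0], [0, 0, 0]],
    [[0, 0.96, 0], [0, 0, 0]]
  ]
}}

```text
clock: 20.15
tcp_pos: [0.4986, 0.1687, 0.2497]
orientation: [-0.001, 3.142, -0.002]
contact_force: [0.0, -0.8, -0.7]
grip_width: 0.0856
gripper_force: 0.0
```

```bash
python3 - <<'E'
from nxt import *
st(); q,p,Rm=now()
img,W=cloud('wrist'); save('w4',img); print(vase(W,.289),vase(W,.1485),vase(W,-.0065))
for v,t in (('v5',190),('v4',122)): print(options(q,v,t,(60,75,90))[:5])
E
```

```text
20.15 [ 0.32  0.35 -0.94  1.84  0.31  1.11  0.84] [0.4986 0.1687 0.2497]
[[-1.0, -0.0, 0.0], [-0.0, 1.0, -0.001], [-0.0, -0.001, -1.0]]
(4594, array([474. , 289.3, 110.8,  52.7,   5.2]), array([486.8, 290.6,  84.9,  52.3,   5. ])) (4593, array([4.652e+02, 1.480e+02, 1.293e+02, 5.130e+01, 3.000e-01]), array([4.832e+02, 1.482e+02, 9.330e+01, 5.120e+01, 3.000e-01])) (5524, array([452. ,  -6.8,  52.9, 130.4,  89.5]), array([470.1,  -6.9,  52.9,  93.9,  89.8]))
[(0.239, 70, 90, 0), (0.22, 74, 90, 0), (0.213, 67, 90, 0), (0.209, 78, 90, 0), (0.187, 67, 90, 1)]
[(0.17, 78, 90, 1), (0.17, 78, 90, 0), (0.17, 78, 75, 1), (0.17, 78, 75, 0), (0.12, 74, 90, 1)]
```

```bash
python3 - <<'E'
s=open('plan.py').read()
import re
s=re.sub(r'V=dict.*','V=dict(v1=(.5137,-.2984,55,1.6),v2=(.5213,-.1453,60,3.2),v3=(.518,-.0068,60,0),v4=(.531,.148,60,.3),v5=(.5288,.2941,55,5))',s)
s=s.replace("bx,y,d=V[v]; d/=1000; x=bx-d; off=zg-.026; W=[]","bx,by,d,ps=V[v]; d/=1000; ps=np.radians(ps); x=bx-d*np.cos(ps); y=by-d*np.sin(ps); W=[]; Rp=R.from_euler('z',ps).as_matrix()")
s=s.replace("A=tool(b,0,fl);","A0=tool(b,0,fl); A=Rp@A0;").replace("Bf=Q@A\n","Bf=Q@A0\n").replace("vc=np.array([x-bx,0,zg-.026])","vc=np.array([-d,0,zg-.026])").replace("np.array([x-.03,y,.15])","np.array([x-.02,y,.15])")
open('plan.py','w').write(s)
open('nxt.py','a').write('''
def show(q,p,Rm,v,t,b,phi,via):
    ok,qq,W=cycle(q,v,t,b,phi,1,via,full=1)
    for k,w in enumerate(W):
        rows(p,Rm,w[0],w[1],k); print('    q',w[2].round(2),round(w[3],1),round(w[4],1)); p,Rm=w[0],w[1]
''')
E
python3 - <<'E'
from nxt import *
q,p,Rm=now(); print(options(q,'v5',190,(75,90),bs=(70,74))); show(q,p,Rm,'v5',190,72,90,0)
E
```

```text
[(0.228, 74, 90, 0), (0.225, 70, 90, 0), (0.197, 70, 90, 1), (0.192, 74, 90, 1), (0.051, 70, 75, 0), (0.036, 74, 75, 1), (0.022, 74, 75, 0), (0.014, 70, 75, 1)]
0 [0.454 0.289 0.15 ] shift [0.178, 0.482, 0.399] turn [-0.009, -0.2, -0.055] rows>= 3.3
    q [-0.1   0.35 -0.82  2.12  0.78  0.7   0.2 ] 0.0 0.0
1 [0.474 0.289 0.032] shift [0.07, -0.007, 0.474] turn [0.0, 0.0, 0.0] rows>= 2.4
    q [-0.26  0.56 -0.63  2.16  1.17  0.56 -0.15] 0.0 0.0
2 [0.474 0.289 0.2  ] shift [-0.208, 0.0, -0.639] turn [0.0, 0.0, 0.0] rows>= 3.4
    q [-0.02  0.3  -0.87  2.04  0.66  0.78  0.36] 0.0 0.0
3 [0.558 0.25  0.26 ] shift [-0.378, -0.188, -0.129] turn [-0.52, 0.743, 1.021] rows>= 14.3
    q [ 0.81  0.89 -1.14  1.92 -0.72  0.75  0.47] 0.0 0.0
4 [0.642 0.21  0.142] shift [-0.498, 0.335, -0.005] turn [0.0, 0.0, 0.0] rows>= 3.0
    q [ 0.71  1.1  -0.97  1.71 -0.6   0.81  0.53] 0.0 0.0
5 [0.642 0.21  0.062] shift [-0.304, 0.0, 0.099] turn [0.0, 0.0, 0.0] rows>= 1.6
    q [ 0.69  1.22 -0.93  1.69 -0.56  0.77  0.6 ] 0.0 0.0
6 [0.642 0.143 0.084] shift [-0.0, 0.0, -0.28] turn [0.0, 0.0, 0.0] rows>= 1.4
    q [ 0.76  1.18 -0.9   1.66 -0.54  0.89  0.59] 0.0 0.0
7 [0.642 0.143 0.234] shift [0.571, 0.0, -0.185] turn [0.0, 0.0, 0.0] rows>= 3.0
    q [ 0.81  0.96 -0.99  1.67 -0.61  0.99  0.44] 0.0 0.0
```

>>> {"fn": "servo_tool", "kwargs": {
  "commands": [
    [[0.1, 0.25, 0.15], [0, -0.1, -0.03]],
    [[0.178, 0.482, 0.3], [-0.009, -0.2, -0.055]],
    [[0.178, 0.482, 0.399], [-0.009, -0.2, -0.055]],
    [[0.178, 0.482, 0.399], [-0.009, -0.2, -0.055]],
    [[0.178, 0.482, 0.399], [-0.009, -0.2, -0.055]],
    [[0.178, 0.482, 0.399], [-0.009, -0.2, -0.055]]
  ],
  "claw": 0
}}

```text
clock: 20.8
tcp_pos: [0.4541, 0.2902, 0.1506]
orientation: [-0.127, 2.824, 0.02]
contact_force: [0.9, 0.6, 0.8]
grip_width: 0.0852
gripper_force: 0.0
```

>>> {"fn": "servo_tool", "kwargs": {
  "commands": [
    [[0.02, 0, 0.12], [0, 0, 0]],
    [[0.04, -0.003, 0.25], [0, 0, 0]],
    [[0.055, -0.007, 0.37], [0, 0, 0]],
    [[0.065, -0.007, 0.44], [0, 0, 0]],
    [[0.07, -0.007, 0.474], [0, 0, 0]],
    [[0.07, -0.007, 0.474], [0, 0, 0]],
    [[0.07, -0.007, 0.474], [0, 0, 0]]
  ]
}}

```text
clock: 21.5
tcp_pos: [0.4745, 0.2909, 0.0333]
orientation: [-0.126, 2.823, 0.022]
contact_force: [-0.6, -0.2, -0.5]
grip_width: 0.0854
gripper_force: 0.0
```

>>> {"fn": "servo_tool", "kwargs": {
  "commands": [
    [[0, 0, 0], [0, 0, 0]],
    [[0, 0, 0], [0, 0, 0]],
    [[0, 0, 0], [0, 0, 0]],
    [[0, 0, 0], [0, 0, 0]],
    [[0, 0, 0], [0, 0, 0]]
  ],
  "claw": 1,
  "squeeze": 70
}}

```text
clock: 22.0
tcp_pos: [0.4738, 0.2913, 0.0333]
orientation: [-0.128, 2.822, 0.021]
contact_force: [-3.0, -2.3, 9.5]
grip_width: 0.0506
gripper_force: 72.4
```

>>> {"fn": "servo_tool", "kwargs": {
  "commands": [
    [[-0.03, 0, -0.1], [0, 0, 0]],
    [[-0.1, 0, -0.3], [0, 0, 0]],
    [[-0.16, 0, -0.5], [0, 0, 0]],
    [[-0.208, 0, -0.639], [0, 0, 0]],
    [[-0.208, 0, -0.639], [0, 0, 0]],
    [[-0.208, 0, -0.639], [0, 0, 0]],
    [[-0.208, 0, -0.639], [0, 0, 0]]
  ]
}}

```text
clock: 22.7
tcp_pos: [0.4725, 0.2898, 0.1984]
orientation: [-0.129, 2.827, 0.018]
contact_force: [-0.3, -0.8, -2.7]
grip_width: 0.0498
gripper_force: 74.8
```

>>> {"fn": "servo_tool", "kwargs": {
  "commands": [
    [[-0.05, -0.03, -0.02], [-0.04, 0.05, 0.07]],
    [[-0.1, -0.06, -0.04], [-0.08, 0.11, 0.15]],
    [[-0.15, -0.09, -0.06], [-0.12, 0.17, 0.23]],
    [[-0.2, -0.11, -0.08], [-0.16, 0.23, 0.31]],
    [[-0.25, -0.14, -0.1], [-0.2, 0.29, 0.4]],
    [[-0.31, -0.17, -0.12], [-0.24, 0.34, 0.47]],
    [[-0.378, -0.188, -0.129], [-0.26, 0.372, 0.511]],
    [[-0.378, -0.188, -0.129], [-0.26, 0.372, 0.511]],
    [[-0.378, -0.188, -0.129], [-0.26, 0.372, 0.511]]
  ]
}}

```text
clock: 23.6
tcp_pos: [0.557, 0.2497, 0.2568]
orientation: [-0.882, -2.6, -0.701]
contact_force: [-0.4, 0.3, -1.9]
grip_width: 0.0506
gripper_force: 74.8
```

>>> {"fn": "servo_tool", "kwargs": {
  "commands": [
    [[0, 0, 0], [-0.04, 0.05, 0.07]],
    [[0, 0, 0], [-0.08, 0.11, 0.15]],
    [[0, 0, 0], [-0.12, 0.17, 0.23]],
    [[0, 0, 0], [-0.16, 0.23, 0.31]],
    [[0, 0, 0], [-0.2, 0.29, 0.4]],
    [[0, 0, 0], [-0.24, 0.34, 0.47]],
    [[0, 0, 0], [-0.26, 0.372, 0.511]],
    [[0, 0, 0], [-0.26, 0.372, 0.511]],
    [[0, 0, 0], [-0.26, 0.372, 0.511]],
    [[0, 0, 0], [-0.26, 0.372, 0.511]]
  ]
}}

```text
clock: 24.6
tcp_pos: [0.557, 0.2527, 0.2608]
orientation: [-1.43, -1.443, -1.041]
contact_force: [0.2, 0.6, -2.7]
grip_width: 0.0501
gripper_force: 74.8
```

```bash
python3 - <<'E'
from nxt import *
st(); q,p,Rm=now(); print(r.get_obs()['gripper_force'])
Bf=tool(18,90,-1); print(Bf.round(3).tolist())
img,W=cloud('scene'); img2,_=cloud('wrist'); save('m1',np.hstack([cv2.resize(img[80:280,300:500],(400,400)),cv2.resize(img2,(400,250),)[:, :].copy() if 0 else cv2.copyMakeBorder(cv2.resize(img2,(400,250)),0,150,0,0,cv2.BORDER_CONSTANT)]))
E
```

```text
24.6 [ 0.8   0.88 -1.13  1.92 -0.74  0.76  0.48] [0.557  0.2527 0.2608]
[[-0.004, 1.0, -0.006], [0.31, 0.007, 0.951], [0.951, 0.002, -0.31]]
74.84549045562744
[[0.0, 1.0, 0.0], [0.309, -0.0, 0.951], [0.951, -0.0, -0.309]]
```

View pics/m1.png

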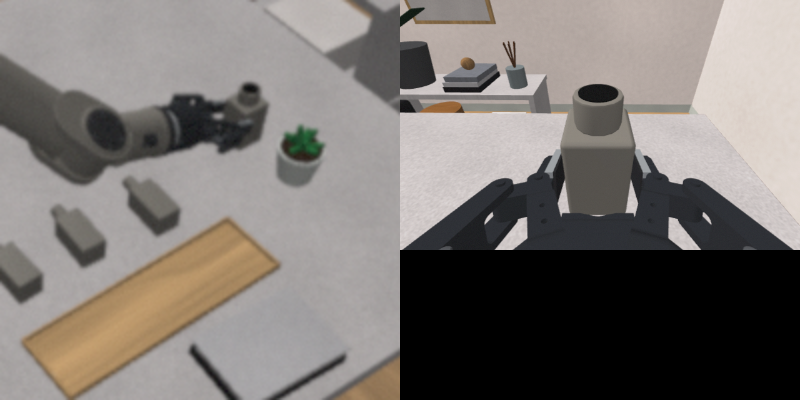

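The vase is held upright (wrist view, around pixel (597,160)) and the succulent is clear of it. Lowering onto the tray.

>>> {"fn": "servo_tool", "kwargs": {
  "commands": [
    [[-0.1, 0.07, 0], [0, 0, 0]],
    [[-0.25, 0.17, 0], [0, 0, 0]],
    [[-0.4, 0.27, 0], [0, 0, 0]],
    [[-0.498, 0.335, -0.005], [0, 0, 0]],
    [[-0.498, 0.335, -0.005], [0, 0, 0]],
    [[-0.498, 0.335, -0.005], [0, 0, 0]],
    [[-0.6, 0.335, 0.03], [0, 0, 0]],
    [[-0.7, 0.335, 0.06], [0, 0, 0]],
    [[-0.76, 0.335, 0.08], [0, 0, 0]],
    [[-0.79, 0.335, 0.09], [0, 0, 0]],
    [[-0.802, 0.335, 0.094], [0, 0, 0]],
    [[-0.804, 0.335, 0.095], [0, 0, 0]],
    [[-0.804, 0.335, 0.095], [0, 0, 0]]
  ]
}}

```text
clock: 26.0
tcp_pos: [0.6412, 0.2127, 0.0626]
orientation: [-1.433, -1.438, -1.042]
contact_force: [-0.9, -0.0, -1.9]
grip_width: 0.0502
gripper_force: 75.0
```

>>> {"fn": "servo_tool", "kwargs": {
  "commands": [
    [[0, 0, 0], [0, 0, 0]],
    [[0, 0, 0], [0, 0, 0]],
    [[0, 0, 0], [0, 0, 0]],
    [[0, 0, 0], [0, 0, 0]]
  ],
  "claw": 0.2
}}

```text
clock: 26.4
tcp_pos: [0.6409, 0.2125, 0.0617]
orientation: [-1.433, -1.437, -1.041]
contact_force: [-0.0, 0.2, 0.1]
grip_width: 0.0682
gripper_force: 0.0
```

>>> {"fn": "servo_tool", "kwargs": {
  "commands": [
    [[0, 0, -0.06], [0, 0, 0]],
    [[0, 0, -0.16], [0, 0, 0]],
    [[0, 0, -0.28], [0, 0, 0]],
    [[0.1, 0, -0.35], [0, 0, 0]],
    [[0.3, 0, -0.4], [0, 0, 0]],
    [[0.5, 0, -0.45], [0, 0, 0]],
    [[0.571, 0, -0.465], [0, 0, 0]],
    [[0.571, 0, -0.465], [0, 0, 0]],
    [[0.571, 0, -0.465], [0, 0, 0]]
  ]
}}

```text
clock: 27.3
tcp_pos: [0.6413, 0.1449, 0.2324]
orientation: [-1.435, -1.438, -1.04]
contact_force: [-0.6, 0.8, -1.1]
grip_width: 0.0682
gripper_force: 0.0
```

```bash
cat >> nxt.py <<'E'
def tops(W):
    """standing vases on the tray: points above z=.08"""
    P=W.reshape(-1,3); P=P[np.isfinite(P).all(1)]
    m=(P[:,0]>.58)&(P[:,0]<.73)&(P[:,1]>-.22)&(P[:,1]<.27)&(P[:,2]>.078)&(P[:,2]<.15)
    Q=P[m]; 
    if len(Q)==0: print('none'); return
    ys=np.sort(Q[:,1]); cuts=np.where(np.diff(ys)>.006)[0]
    for a in np.split(ys,cuts+1):
        q=Q[(Q[:,1]>=a[0])&(Q[:,1]<=a[-1])]
        if len(q)>10: print('  standing n',len(q),'y',q[:,1].min().round(3),q[:,1].max().round(3),'x',q[:,0].min().round(3),q[:,0].max().round(3),'ztop',np.percentile(q[:,2],98).round(3))
E
python3 - <<'E'
from nxt import *
st(); q,p,Rm=now()
img,W=cloud('scene'); tops(W); save('s5',img)
D=RD@Rz(-90); p1=np.array([.52,.10,.25])
q1,a,b=simgo(q,p1,D); print(q1.round(2),a,b); rows(p,Rm,p1,D,'D'); print(options(q1,'v4',122,(75,90))[:6])
E
```

```text
27.3 [ 0.79  0.96 -0.97  1.67 -0.62  1.    0.45] [0.6413 0.1449 0.2324]
[[0.0, 1.0, -0.003], [0.31, 0.003, 0.951], [0.951, -0.001, -0.31]]
  standing n 229 y 0.189 0.245 x 0.615 0.668 ztop 0.119
[ 0.51  0.38 -1.02  1.83  0.36  1.13  0.94] 6.206335383118183e-17 2.7581200355009337e-14
D [0.52 0.1  0.25] shift [0.011, -0.486, -0.191] turn [0.618, -0.622, -0.853] rows>= 12.8
[(0.17, 78, 90, 1), (0.17, 78, 90, 0), (0.168, 78, 75, 0), (0.121, 74, 90, 1), (0.121, 74, 90, 0), (0.121, 74, 75, 0)]
```

```bash
python3 - <<'E'
from nxt import *
q,p,Rm=now(); D=RD@Rz(-90); p1=np.array([.52,.10,.25]); q1,a,b=simgo(q,p1,D)
show(q1,p1,D,'v4',122,76,90,0)
E
```

```text
0 [0.451 0.148 0.15 ] shift [0.276, 0.191, 0.4] turn [-0.0, -0.156, -0.003] rows>= 2.6
    q [ 0.33  0.27 -0.96  2.22  0.62  0.65  0.51] 0.0 0.0
1 [0.471 0.148 0.032] shift [0.037, -0.0, 0.477] turn [0.0, 0.0, 0.0] rows>= 2.4
    q [ 0.07  0.5  -0.69  2.26  1.08  0.49  0.08] 0.0 0.0
2 [0.471 0.148 0.2  ] shift [-0.163, 0.0, -0.652] turn [0.0, 0.0, 0.0] rows>= 3.4
    q [ 0.42  0.22 -1.02  2.13  0.48  0.74  0.68] 0.0 0.0
3 [0.558 0.145 0.26 ] shift [-0.395, -0.013, -0.149] turn [-0.562, 0.768, 0.936] rows>= 14.0
    q [ 0.94  0.9  -1.06  1.87 -0.71  0.97  0.54] 0.0 0.0
4 [0.645 0.142 0.147] shift [-0.441, 0.347, 0.098] turn [0.0, 0.0, 0.0] rows>= 2.8
    q [ 0.78  1.12 -0.93  1.66 -0.61  0.97  0.58] 0.0 0.0
5 [0.645 0.142 0.067] shift [-0.31, 0.0, 0.077] turn [0.0, 0.0, 0.0] rows>= 1.6
    q [ 0.76  1.24 -0.88  1.63 -0.58  0.93  0.66] 0.0 0.0
6 [0.645 0.074 0.084] shift [0.0, 0.0, -0.28] turn [0.0, 0.0, 0.0] rows>= 1.4
    q [ 0.82  1.21 -0.85  1.58 -0.55  1.06  0.63] 0.0 0.0
7 [0.645 0.074 0.234] shift [0.582, 0.0, -0.145] turn [0.0, 0.0, 0.0] rows>= 3.0
    q [ 0.87  1.   -0.94  1.61 -0.62  1.14  0.49] 0.0 0.0
```

>>> {"fn": "servo_tool", "kwargs": {
  "commands": [
    [[0, -0.05, -0.05], [0.05, -0.05, -0.07]],
    [[0, -0.1, -0.1], [0.1, -0.1, -0.14]],
    [[0.011, -0.2, -0.15], [0.16, -0.16, -0.22]],
    [[0.011, -0.3, -0.191], [0.22, -0.22, -0.3]],
    [[0.011, -0.4, -0.191], [0.28, -0.28, -0.38]],
    [[0.011, -0.486, -0.191], [0.34, -0.34, -0.46]],
    [[0.011, -0.486, -0.191], [0.4, -0.4, -0.54]],
    [[0.011, -0.486, -0.191], [0.45, -0.45, -0.62]],
    [[0.011, -0.486, -0.191], [0.5, -0.5, -0.7]],
    [[0.011, -0.486, -0.191], [0.56, -0.56, -0.78]],
    [[0.011, -0.486, -0.191], [0.618, -0.622, -0.853]],
    [[0.011, -0.486, -0.191], [0.618, -0.622, -0.853]],
    [[0.011, -0.486, -0.191], [0.618, -0.622, -0.853]],
    [[0.011, -0.486, -0.191], [0.618, -0.622, -0.853]],
    [[0.011, -0.486, -0.191], [0.618, -0.622, -0.853]]
  ],
  "claw": 0
}}

```text
clock: 28.85
tcp_pos: [0.5197, 0.1, 0.2495]
orientation: [-0.004, -3.139, -0.004]
contact_force: [0.4, -0.3, 0.5]
grip_width: 0.0856
gripper_force: 0.0
```

>>> {"fn": "servo_tool", "kwargs": {
  "commands": [
    [[0.14, 0.1, 0.15], [0, -0.08, 0]],
    [[0.276, 0.191, 0.3], [0, -0.156, -0.003]],
    [[0.276, 0.191, 0.4], [0, -0.156, -0.003]],
    [[0.276, 0.191, 0.4], [0, -0.156, -0.003]],
    [[0.276, 0.191, 0.4], [0, -0.156, -0.003]],
    [[0.276, 0.191, 0.4], [0, -0.156, -0.003]]
  ]
}}

```text
clock: 29.45
tcp_pos: [0.4542, 0.1488, 0.152]
orientation: [0.0, 2.895, 0.006]
contact_force: [0.4, -0.3, 0.1]
grip_width: 0.0856
gripper_force: 0.0
```

>>> {"fn": "servo_tool", "kwargs": {
  "commands": [
    [[0.01, 0, 0.12], [0, 0, 0]],
    [[0.02, 0, 0.25], [0, 0, 0]],
    [[0.03, 0, 0.37], [0, 0, 0]],
    [[0.035, 0, 0.44], [0, 0, 0]],
    [[0.037, 0, 0.477], [0, 0, 0]],
    [[0.037, 0, 0.477], [0, 0, 0]],
    [[0.037, 0, 0.477], [0, 0, 0]]
  ]
}}

```text
clock: 30.15
tcp_pos: [0.473, 0.1489, 0.0334]
orientation: [-0.002, 2.895, 0.003]
contact_force: [-0.2, -0.6, 0.3]
grip_width: 0.0856
gripper_force: 0.0
```

>>> {"fn": "servo_tool", "kwargs": {
  "commands": [
    [[0, 0, 0], [0, 0, 0]],
    [[0, 0, 0], [0, 0, 0]],
    [[0, 0, 0], [0, 0, 0]],
    [[0, 0, 0], [0, 0, 0]],
    [[0, 0, 0], [0, 0, 0]]
  ],
  "claw": 1
}}

```text
clock: 30.65
tcp_pos: [0.4717, 0.149, 0.0337]
orientation: [-0.006, 2.894, 0.002]
contact_force: [-3.1, -2.2, 10.3]
grip_width: 0.0502
gripper_force: 71.7
```

>>> {"fn": "servo_tool", "kwargs": {
  "commands": [
    [[-0.03, 0, -0.1], [0, 0, 0]],
    [[-0.08, 0, -0.3], [0, 0, 0]],
    [[-0.12, 0, -0.5], [0, 0, 0]],
    [[-0.163, 0, -0.652], [0, 0, 0]],
    [[-0.163, 0, -0.652], [0, 0, 0]],
    [[-0.163, 0, -0.652], [0, 0, 0]],
    [[-0.163, 0, -0.652], [0, 0, 0]]
  ]
}}

```text
clock: 31.35
tcp_pos: [0.4696, 0.1476, 0.1989]
orientation: [-0.006, 2.899, 0.0]
contact_force: [-0.1, 0.5, -3.6]
grip_width: 0.0502
gripper_force: 75.6
```

>>> {"fn": "servo_tool", "kwargs": {
  "commands": [
    [[-0.06, 0, -0.02], [-0.04, 0.055, 0.067]],
    [[-0.12, 0, -0.04], [-0.08, 0.11, 0.134]],
    [[-0.18, -0.01, -0.06], [-0.12, 0.165, 0.2]],
    [[-0.24, -0.01, -0.08], [-0.16, 0.22, 0.268]],
    [[-0.3, -0.013, -0.1], [-0.2, 0.275, 0.335]],
    [[-0.35, -0.013, -0.13], [-0.24, 0.33, 0.4]],
    [[-0.395, -0.013, -0.149], [-0.28, 0.385, 0.468]],
    [[-0.395, -0.013, -0.149], [-0.32, 0.44, 0.535]],
    [[-0.395, -0.013, -0.149], [-0.36, 0.495, 0.6]],
    [[-0.395, -0.013, -0.149], [-0.4, 0.55, 0.668]],
    [[-0.395, -0.013, -0.149], [-0.44, 0.605, 0.735]],
    [[-0.395, -0.013, -0.149], [-0.48, 0.66, 0.8]],
    [[-0.395, -0.013, -0.149], [-0.52, 0.715, 0.868]],
    [[-0.395, -0.013, -0.149], [-0.562, 0.768, 0.936]],
    [[-0.395, -0.013, -0.149], [-0.562, 0.768, 0.936]],
    [[-0.395, -0.013, -0.149], [-0.562, 0.768, 0.936]],
    [[-0.395, -0.013, -0.149], [-0.562, 0.768, 0.936]]
  ]
}}

```text
clock: 33.05
tcp_pos: [0.558, 0.1468, 0.261]
orientation: [-1.384, -1.392, -1.084]
contact_force: [-0.0, 0.1, -2.9]
grip_width: 0.0501
gripper_force: 75.9
```

```bash
python3 - <<'E'
from nxt import *
st(); img2,W=cloud('wrist'); save('m2',img2); print(r.get_obs()['grip_width'])
E
```

```text
33.05 [ 0.95  0.92 -1.09  1.87 -0.68  0.96  0.52] [0.558  0.1468 0.261 ]
[[-0.004, 1.0, -0.002], [0.243, 0.003, 0.97], [0.97, 0.004, -0.243]]
0.050239987576074556
```

View pics/m2.png

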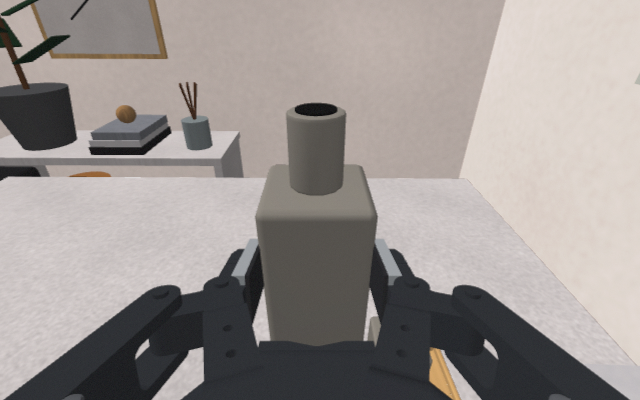

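The tall vase is upright in the grip, at pixel (317,240). Placing it.

>>> {"fn": "servo_tool", "kwargs": {
  "commands": [
    [[-0.1, 0.07, 0.02], [0, 0, 0]],
    [[-0.22, 0.17, 0.05], [0, 0, 0]],
    [[-0.36, 0.27, 0.08], [0, 0, 0]],
    [[-0.441, 0.347, 0.094], [0, 0, 0]],
    [[-0.441, 0.347, 0.094], [0, 0, 0]],
    [[-0.441, 0.347, 0.094], [0, 0, 0]],
    [[-0.54, 0.347, 0.12], [0, 0, 0]],
    [[-0.64, 0.347, 0.145], [0, 0, 0]],
    [[-0.7, 0.347, 0.16], [0, 0, 0]],
    [[-0.735, 0.347, 0.168], [0, 0, 0]],
    [[-0.748, 0.347, 0.171], [0, 0, 0]],
    [[-0.751, 0.347, 0.172], [0, 0, 0]],
    [[-0.751, 0.347, 0.172], [0, 0, 0]]
  ]
}}

```text
clock: 34.4
tcp_pos: [0.6451, 0.1424, 0.0694]
orientation: [-1.386, -1.388, -1.086]
contact_force: [-0.3, -0.1, -3.1]
grip_width: 0.0499
gripper_force: 75.9
```

>>> {"fn": "servo_tool", "kwargs": {
  "commands": [
    [[0, 0, 0], [0, 0, 0]],
    [[0, 0, 0], [0, 0, 0]],
    [[0, 0, 0], [0, 0, 0]],
    [[0, 0, 0], [0, 0, 0]]
  ],
  "claw": 0.2
}}

```text
clock: 34.8
tcp_pos: [0.6448, 0.1424, 0.0688]
orientation: [-1.386, -1.387, -1.085]
contact_force: [-1.1, 0.1, -0.3]
grip_width: 0.0682
gripper_force: 0.0
```

>>> {"fn": "servo_tool", "kwargs": {
  "commands": [
    [[0, 0, -0.06], [0, 0, 0]],
    [[0, 0, -0.16], [0, 0, 0]],
    [[0, 0, -0.28], [0, 0, 0]],
    [[0.1, 0, -0.35], [0, 0, 0]],
    [[0.3, 0, -0.38], [0, 0, 0]],
    [[0.5, 0, -0.4], [0, 0, 0]],
    [[0.58, 0, -0.425], [0, 0, 0]],
    [[0.58, 0, -0.425], [0, 0, 0]],
    [[0.58, 0, -0.425], [0, 0, 0]]
  ]
}}

```text
clock: 35.7
tcp_pos: [0.6445, 0.0729, 0.2341]
orientation: [-1.388, -1.388, -1.085]
contact_force: [-0.6, 0.2, 0.2]
grip_width: 0.0686
gripper_force: 0.0
```

```bash
python3 - <<'E'
from nxt import *
st(); q,p,Rm=now()
img,W=cloud('scene'); tops(W); print(rim(W,'large',.52,-.45,0),rim(W,'mid',.52,-.45,.005),rim(W,'small',.52,-.45,.01))
D=RD@Rz(-90); p1=np.array([.53,-.03,.25])
q1,a,b=simgo(q,p1,D); print(q1.round(2),a,b); rows(p,Rm,p1,D,'D'); print(options(q1,'v3',54,(75,90))[:6]); show(q1,p1,D,'v3',54,78,90,0)
E
```

```text
35.7 [ 0.88  1.01 -0.97  1.61 -0.6   1.13  0.47] [0.6445 0.0729 0.2341]
[[-0.001, 1.0, 0.001], [0.243, -0.001, 0.97], [0.97, 0.001, -0.243]]
  standing n 269 y 0.117 0.174 x 0.619 0.674 ztop 0.138
  standing n 221 y 0.189 0.247 x 0.616 0.669 ztop 0.12
(array([ 0.5188, -0.4492]), 261, 0.0032) (array([ 0.5201, -0.4529]), 184, 0.0024) (array([ 0.5223, -0.4516]), 83, 0.0014)
[ 0.79  0.41 -1.07  1.82  0.39  1.15  1.16] 7.152448122690996e-17 3.103230080408269e-14
D [ 0.53 -0.03  0.25] shift [-0.038, -0.458, -0.416] turn [0.654, -0.652, -0.838] rows>= 13.1
[(0.086, 78, 90, 1), (0.086, 78, 90, 0), (0.086, 78, 75, 1), (0.086, 78, 75, 0), (0.031, 74, 90, 1), (0.031, 74, 90, 0)]
0 [ 0.438 -0.007  0.15 ] shift [0.368, 0.093, 0.4] turn [-0.0, -0.133, -0.0] rows>= 2.8
    q [ 0.87  0.24 -1.1   2.27  0.46  0.6   1.01] 0.0 0.0
1 [ 0.458 -0.007  0.032] shift [0.02, 0.0, 0.478] turn [0.0, 0.0, 0.0] rows>= 2.4
    q [ 0.48  0.47 -0.72  2.32  0.99  0.41  0.51] 0.0 0.0
2 [ 0.458 -0.007  0.2  ] shift [-0.14, 0.0, -0.657] turn [0.0, 0.0, 0.0] rows>= 3.4
    q [ 0.96  0.19 -1.17  2.17  0.33  0.71  1.15] 0.0 0.0
3 [0.553 0.034 0.26 ] shift [-0.421, 0.161, -0.156] turn [-0.593, 0.77, 0.913] rows>= 14.0
    q [ 1.05  0.93 -0.98  1.78 -0.64  1.19  0.56] 0.0 0.0
4 [0.648 0.074 0.147] shift [-0.409, 0.379, 0.252] turn [0.0, 0.0, 0.0] rows>= 3.1
    q [ 0.84  1.15 -0.9   1.59 -0.59  1.1   0.59] 0.0 0.0
5 [0.648 0.074 0.067] shift [-0.313, 0.0, 0.067] turn [0.0, 0.0, 0.0] rows>= 1.6
    q [ 0.82  1.26 -0.85  1.56 -0.55  1.07  0.66] 0.0 0.0
6 [0.648 0.005 0.082] shift [-0.0, 0.0, -0.28] turn [0.0, 0.0, 0.0] rows>= 1.4
    q [ 0.87  1.24 -0.82  1.49 -0.52  1.19  0.63] 0.0 0.0
7 [0.648 0.005 0.232] shift [0.587, 0.0, -0.125] turn [0.0, 0.0, 0.0] rows>= 3.0
    q [ 0.92  1.04 -0.9   1.53 -0.6   1.27  0.5 ] 0.0 0.0
```

>>> {"fn": "servo_tool", "kwargs": {
  "commands": [
    [[0, -0.05, -0.07], [0.05, -0.05, -0.07]],
    [[0, -0.1, -0.15], [0.1, -0.1, -0.13]],
    [[-0.02, -0.2, -0.25], [0.16, -0.16, -0.2]],
    [[-0.038, -0.3, -0.35], [0.22, -0.22, -0.28]],
    [[-0.038, -0.4, -0.416], [0.28, -0.28, -0.36]],
    [[-0.038, -0.458, -0.416], [0.34, -0.34, -0.44]],
    [[-0.038, -0.458, -0.416], [0.4, -0.4, -0.52]],
    [[-0.038, -0.458, -0.416], [0.46, -0.46, -0.59]],
    [[-0.038, -0.458, -0.416], [0.52, -0.52, -0.67]],
    [[-0.038, -0.458, -0.416], [0.58, -0.58, -0.75]],
    [[-0.038, -0.458, -0.416], [0.654, -0.652, -0.838]],
    [[-0.038, -0.458, -0.416], [0.654, -0.652, -0.838]],
    [[-0.038, -0.458, -0.416], [0.654, -0.652, -0.838]],
    [[-0.038, -0.458, -0.416], [0.654, -0.652, -0.838]],
    [[-0.038, -0.458, -0.416], [0.654, -0.652, -0.838]]
  ],
  "claw": 0
}}

```text
clock: 37.25
tcp_pos: [0.5294, -0.0297, 0.2496]
orientation: [-0.002, -3.138, -0.005]
contact_force: [-0.1, 0.0, -0.4]
grip_width: 0.0855
gripper_force: 0.0
```

>>> {"fn": "servo_tool", "kwargs": {
  "commands": [
    [[0.14, 0.04, 0.15], [0, -0.07, 0]],
    [[0.28, 0.093, 0.3], [0, -0.133, 0]],
    [[0.368, 0.093, 0.4], [0, -0.133, 0]],
    [[0.368, 0.093, 0.4], [0, -0.133, 0]],
    [[0.368, 0.093, 0.4], [0, -0.133, 0]],
    [[0.368, 0.093, 0.4], [0, -0.133, 0]],
    [[0.368, 0.093, 0.4], [0, -0.133, 0]]
  ]
}}

```text
clock: 37.95
tcp_pos: [0.4404, -0.0058, 0.1515]
orientation: [0.002, 2.931, 0.007]
contact_force: [0.2, -0.7, 0.3]
grip_width: 0.0854
gripper_force: 0.0
```

>>> {"fn": "servo_tool", "kwargs": {
  "commands": [
    [[0.005, 0, 0.12], [0, 0, 0]],
    [[0.01, 0, 0.25], [0, 0, 0]],
    [[0.015, 0, 0.37], [0, 0, 0]],
    [[0.02, 0, 0.44], [0, 0, 0]],
    [[0.02, 0, 0.478], [0, 0, 0]],
    [[0.02, 0, 0.478], [0, 0, 0]],
    [[0.02, 0, 0.478], [0, 0, 0]]
  ]
}}

```text
clock: 38.65
tcp_pos: [0.459, -0.0051, 0.0328]
orientation: [-0.001, 2.932, 0.005]
contact_force: [0.7, 0.3, 0.5]
grip_width: 0.0854
gripper_force: 0.0
```

>>> {"fn": "servo_tool", "kwargs": {
  "commands": [
    [[0, 0, 0], [0, 0, 0]],
    [[0, 0, 0], [0, 0, 0]],
    [[0, 0, 0], [0, 0, 0]],
    [[0, 0, 0], [0, 0, 0]],
    [[0, 0, 0], [0, 0, 0]]
  ],
  "claw": 1
}}

```text
clock: 39.15
tcp_pos: [0.4583, -0.0056, 0.0335]
orientation: [-0.0, 2.931, 0.003]
contact_force: [-3.6, -1.0, 10.9]
grip_width: 0.0505
gripper_force: 71.1
```

>>> {"fn": "servo_tool", "kwargs": {
  "commands": [
    [[-0.02, 0, -0.1], [0, 0, 0]],
    [[-0.07, 0, -0.3], [0, 0, 0]],
    [[-0.11, 0, -0.5], [0, 0, 0]],
    [[-0.14, 0, -0.657], [0, 0, 0]],
    [[-0.14, 0, -0.657], [0, 0, 0]],
    [[-0.14, 0, -0.657], [0, 0, 0]],
    [[-0.14, 0, -0.657], [0, 0, 0]]
  ]
}}

```text
clock: 39.85
tcp_pos: [0.4565, -0.0063, 0.1989]
orientation: [-0.001, 2.936, 0.003]
contact_force: [-0.3, 0.8, -2.7]
grip_width: 0.0505
gripper_force: 75.7
```

>>> {"fn": "servo_tool", "kwargs": {
  "commands": [
    [[-0.06, 0.02, -0.02], [-0.042, 0.055, 0.065]],
    [[-0.12, 0.04, -0.04], [-0.085, 0.11, 0.13]],
    [[-0.18, 0.07, -0.06], [-0.127, 0.165, 0.196]],
    [[-0.24, 0.1, -0.08], [-0.17, 0.22, 0.26]],
    [[-0.3, 0.12, -0.1], [-0.21, 0.275, 0.326]],
    [[-0.36, 0.14, -0.13], [-0.254, 0.33, 0.39]],
    [[-0.421, 0.161, -0.156], [-0.296, 0.385, 0.456]],
    [[-0.421, 0.161, -0.156], [-0.34, 0.44, 0.522]],
    [[-0.421, 0.161, -0.156], [-0.38, 0.495, 0.587]],
    [[-0.421, 0.161, -0.156], [-0.424, 0.55, 0.652]],
    [[-0.421, 0.161, -0.156], [-0.466, 0.605, 0.717]],
    [[-0.421, 0.161, -0.156], [-0.508, 0.66, 0.783]],
    [[-0.421, 0.161, -0.156], [-0.55, 0.715, 0.848]],
    [[-0.421, 0.161, -0.156], [-0.593, 0.77, 0.913]],
    [[-0.421, 0.161, -0.156], [-0.593, 0.77, 0.913]],
    [[-0.421, 0.161, -0.156], [-0.593, 0.77, 0.913]],
    [[-0.421, 0.161, -0.156], [-0.593, 0.77, 0.913]]
  ]
}}

```text
clock: 41.55
tcp_pos: [0.5532, 0.0358, 0.2608]
orientation: [-1.356, -1.365, -1.101]
contact_force: [0.2, -0.1, -2.3]
grip_width: 0.0503
gripper_force: 75.9
```

```bash
cat >> nxt.py <<'E'
def held():
    """axis of the held vase from the wrist cloud (points around the tcp, world frame)"""
    img,W=cloud('wrist'); o=r.get_obs(); P=W.reshape(-1,3); P=P[np.isfinite(P).all(1)]-o['tcp_pos']
    up=P[(np.linalg.norm(P[:,:2],axis=1)<.06)&(P[:,2]>.02)&(P[:,2]<.1)]
    print('held: n',len(up),'ztop',np.percentile(up[:,2],99).round(4),'top xy',up[up[:,2]>np.percentile(up[:,2],99)-.004][:,:2].mean(0).round(4)); return img
E
python3 - <<'E'
from nxt import *
st(); save('m3',held())
E
```

```text
41.55 [ 1.07  0.95 -1.02  1.78 -0.61  1.17  0.53] [0.5532 0.0358 0.2608]
[[-0.003, 1.0, -0.005], [0.207, 0.005, 0.978], [0.978, 0.002, -0.207]]
held: n 12380 ztop 0.0703 top xy [0.0007 0.0002]
```

>>> {"fn": "servo_tool", "kwargs": {
  "commands": [
    [[-0.1, 0.08, 0.05], [0, 0, 0]],
    [[-0.22, 0.19, 0.13], [0, 0, 0]],
    [[-0.34, 0.3, 0.2], [0, 0, 0]],
    [[-0.409, 0.379, 0.248], [0, 0, 0]],
    [[-0.409, 0.379, 0.248], [0, 0, 0]],
    [[-0.409, 0.379, 0.248], [0, 0, 0]],
    [[-0.51, 0.379, 0.27], [0, 0, 0]],
    [[-0.6, 0.379, 0.29], [0, 0, 0]],
    [[-0.67, 0.379, 0.305], [0, 0, 0]],
    [[-0.705, 0.379, 0.312], [0, 0, 0]],
    [[-0.72, 0.379, 0.315], [0, 0, 0]],
    [[-0.726, 0.379, 0.316], [0, 0, 0]],
    [[-0.726, 0.379, 0.316], [0, 0, 0]]
  ]
}}

```text
clock: 42.9
tcp_pos: [0.6477, 0.0747, 0.0675]
orientation: [-1.358, -1.361, -1.104]
contact_force: [0.1, 0.6, -2.8]
grip_width: 0.0502
gripper_force: 75.9
```

>>> {"fn": "servo_tool", "kwargs": {
  "commands": [
    [[0, 0, 0], [0, 0, 0]],
    [[0, 0, 0], [0, 0, 0]],
    [[0, 0, 0], [0, 0, 0]],
    [[0, 0, 0], [0, 0, 0]]
  ],
  "claw": 0.2
}}

```text
clock: 43.3
tcp_pos: [0.6475, 0.0748, 0.0672]
orientation: [-1.358, -1.36, -1.103]
contact_force: [-0.3, 1.0, -0.2]
grip_width: 0.0684
gripper_force: 0.0
```

>>> {"fn": "servo_tool", "kwargs": {
  "commands": [
    [[0, 0, -0.06], [0, 0, 0]],
    [[0, 0, -0.16], [0, 0, 0]],
    [[0, 0, -0.28], [0, 0, 0]],
    [[0.1, 0, -0.35], [0, 0, 0]],
    [[0.3, 0, -0.38], [0, 0, 0]],
    [[0.5, 0, -0.4], [0, 0, 0]],
    [[0.587, 0, -0.405], [0, 0, 0]],
    [[0.587, 0, -0.405], [0, 0, 0]],
    [[0.587, 0, -0.405], [0, 0, 0]]
  ]
}}

```text
clock: 44.2
tcp_pos: [0.6475, 0.0047, 0.2305]
orientation: [-1.36, -1.361, -1.102]
contact_force: [0.2, -0.4, 0.0]
grip_width: 0.0684
gripper_force: 0.0
```

```bash
python3 - <<'E'
from nxt import *
st(); q,p,Rm=now()
img,W=cloud('scene'); tops(W); print(rim(W,'large',.52,-.45,0),rim(W,'small',.52,-.45,.01)); print(vase(W,-.147),vase(W,-.3))
D=RD@Rz(-90); p1=np.array([.53,-.12,.25])
q1,a,b=simgo(q,p1,D); print(q1.round(2),a,b); rows(p,Rm,p1,D,'D'); print(options(q1,'v2',-14,(75,90))[:6]); show(q1,p1,D,'v2',-14,78,90,0)
E
```

```text
44.2 [ 0.93  1.06 -0.94  1.52 -0.57  1.26  0.48] [0.6475 0.0047 0.2305]
[[0.0, 1.0, -0.001], [0.207, 0.001, 0.978], [0.978, -0.001, -0.207]]
  standing n 279 y 0.051 0.106 x 0.62 0.676 ztop 0.138
  standing n 270 y 0.12 0.173 x 0.618 0.674 ztop 0.138
  standing n 227 y 0.188 0.245 x 0.614 0.67 ztop 0.119
(array([ 0.5186, -0.4493]), 270, 0.0032) (array([ 0.5222, -0.4516]), 83, 0.0012)
(36, array([ 416. , -146.7,   48.5,   26.9,   23.7]), array([ 430.9, -139.7,   28.7,    7.6,   80.1])) (133, array([ 462.6, -317.5,  108.6,   22. ,    4. ]), array([ 4.747e+02, -3.205e+02,  8.500e+01,  1.230e+01,  4.000e-01]))
[ 0.96  0.44 -1.09  1.8   0.43  1.17  1.3 ] 2.237726045655905e-16 3.1015779206045135e-14
D [ 0.53 -0.12  0.25] shift [-0.027, -0.47, -0.504] turn [0.671, -0.672, -0.828] rows>= 13.2
[(0.154, 78, 90, 1), (0.154, 78, 90, 0), (0.154, 78, 75, 1), (0.154, 78, 75, 0), (0.078, 74, 90, 1), (0.078, 74, 90, 0)]
0 [ 0.441 -0.149  0.15 ] shift [0.354, -0.115, 0.4] turn [-0.004, -0.133, -0.035] rows>= 2.7
    q [ 1.25  0.35 -1.15  2.2   0.47  0.63  1.42] 0.0 0.0
1 [ 0.461 -0.149  0.032] shift [
[... 267 characters left out ...]
71  0.26 ] shift [-0.436, 0.288, -0.153] turn [-0.613, 0.753, 0.944] rows>= 14.2
    q [ 1.11  0.95 -0.9   1.63 -0.58  1.38  0.55] 0.0 0.0
4 [0.651 0.006 0.147] shift [-0.378, 0.378, 0.397] turn [0.0, 0.0, 0.0] rows>= 3.3
    q [ 0.89  1.15 -0.86  1.51 -0.55  1.22  0.58] 0.0 0.0
5 [0.651 0.006 0.067] shift [-0.313, 0.0, 0.067] turn [0.0, 0.0, 0.0] rows>= 1.6
    q [ 0.86  1.26 -0.81  1.48 -0.51  1.19  0.64] 0.0 0.0
6 [ 0.651 -0.062  0.082] shift [-0.0, 0.0, -0.28] turn [0.0, 0.0, 0.0] rows>= 1.4
    q [ 0.91  1.25 -0.79  1.39 -0.49  1.32  0.62] 0.0 0.0
7 [ 0.651 -0.062  0.232] shift [0.587, 0.0, -0.125] turn [0.0, 0.0, 0.0] rows>= 3.0
    q [ 0.95  1.06 -0.86  1.43 -0.57  1.39  0.49] 0.0 0.0
```

>>> {"fn": "servo_tool", "kwargs": {
  "commands": [
    [[0, -0.05, -0.07], [0.05, -0.05, -0.07]],
    [[0, -0.1, -0.15], [0.1, -0.1, -0.13]],
    [[-0.02, -0.2, -0.25], [0.16, -0.16, -0.2]],
    [[-0.027, -0.3, -0.35], [0.22, -0.22, -0.28]],
    [[-0.027, -0.4, -0.45], [0.28, -0.28, -0.36]],
    [[-0.027, -0.47, -0.504], [0.34, -0.34, -0.43]],
    [[-0.027, -0.47, -0.504], [0.4, -0.4, -0.5]],
    [[-0.027, -0.47, -0.504], [0.46, -0.46, -0.57]],
    [[-0.027, -0.47, -0.504], [0.53, -0.53, -0.65]],
    [[-0.027, -0.47, -0.504], [0.6, -0.6, -0.74]],
    [[-0.027, -0.47, -0.504], [0.671, -0.672, -0.828]],
    [[-0.027, -0.47, -0.504], [0.671, -0.672, -0.828]],
    [[-0.027, -0.47, -0.504], [0.671, -0.672, -0.828]],
    [[-0.027, -0.47, -0.504], [0.671, -0.672, -0.828]],
    [[-0.027, -0.47, -0.504], [0.671, -0.672, -0.828]]
  ],
  "claw": 0
}}

```text
clock: 45.75
tcp_pos: [0.5294, -0.1195, 0.2497]
orientation: [-0.001, -3.139, -0.003]
contact_force: [0.1, -0.8, -0.5]
grip_width: 0.0852
gripper_force: 0.0
```

```bash
python3 - <<'E'
from nxt import *
st(); img,W=cloud('wrist'); print(vase(W,-.147),vase(W,-.3))
E
```

```text
45.75 [ 0.98  0.46 -1.13  1.79  0.45  1.18  1.28] [ 0.5294 -0.1195  0.2497]
[[-1.0, 0.001, -0.003], [0.001, 1.0, 0.002], [0.003, 0.002, -1.0]]
(5070, array([ 455.8, -148.4,  131.1,   52. ,    3.8]), array([ 473.7, -147.2,   94.9,   51.9,    4. ])) (5396, array([ 457.6, -298.6,  111.1,   52.4,    1.5]), array([ 470.6, -298.4,   85. ,   52.4,    1.2]))
```

Both remaining vases are unmoved. Continuing with v2.

>>> {"fn": "servo_tool", "kwargs": {
  "commands": [
    [[0.14, -0.05, 0.15], [0, -0.07, -0.02]],
    [[0.28, -0.115, 0.3], [-0.004, -0.133, -0.035]],
    [[0.354, -0.115, 0.4], [-0.004, -0.133, -0.035]],
    [[0.354, -0.115, 0.4], [-0.004, -0.133, -0.035]],
    [[0.354, -0.115, 0.4], [-0.004, -0.133, -0.035]],
    [[0.354, -0.115, 0.4], [-0.004, -0.133, -0.035]],
    [[0.354, -0.115, 0.4], [-0.004, -0.133, -0.035]]
  ]
}}

```text
clock: 46.5
tcp_pos: [0.4443, -0.1477, 0.1515]
orientation: [-0.082, 2.929, 0.012]
contact_force: [0.7, -0.0, -0.3]
grip_width: 0.0854
gripper_force: 0.0
```

>>> {"fn": "servo_tool", "kwargs": {
  "commands": [
    [[0.005, 0, 0.12], [0, 0, 0]],
    [[0.01, -0.002, 0.25], [0, 0, 0]],
    [[0.015, -0.004, 0.37], [0, 0, 0]],
    [[0.02, -0.004, 0.44], [0, 0, 0]],
    [[0.02, -0.004, 0.478], [0, 0, 0]],
    [[0.02, -0.004, 0.478], [0, 0, 0]],
    [[0.02, -0.004, 0.478], [0, 0, 0]]
  ]
}}

```text
clock: 47.2
tcp_pos: [0.4631, -0.1471, 0.0329]
orientation: [-0.083, 2.93, 0.011]
contact_force: [-0.6, 0.3, -0.4]
grip_width: 0.0853
gripper_force: 0.0
```

>>> {"fn": "servo_tool", "kwargs": {
  "commands": [
    [[0, 0, 0], [0, 0, 0]],
    [[0, 0, 0], [0, 0, 0]],
    [[0, 0, 0], [0, 0, 0]],
    [[0, 0, 0], [0, 0, 0]],
    [[0, 0, 0], [0, 0, 0]]
  ],
  "claw": 1
}}

```text
clock: 47.7
tcp_pos: [0.4622, -0.1479, 0.0333]
orientation: [-0.082, 2.93, 0.009]
contact_force: [-3.1, 0.0, 10.2]
grip_width: 0.0505
gripper_force: 71.1
```

>>> {"fn": "servo_tool", "kwargs": {
  "commands": [
    [[-0.02, 0, -0.1], [0, 0, 0]],
    [[-0.07, 0, -0.3], [0, 0, 0]],
    [[-0.11, 0, -0.5], [0, 0, 0]],
    [[-0.14, 0, -0.657], [0, 0, 0]],
    [[-0.14, 0, -0.657], [0, 0, 0]],
    [[-0.14, 0, -0.657], [0, 0, 0]],
    [[-0.14, 0, -0.657], [0, 0, 0]]
  ]
}}

```text
clock: 48.4
tcp_pos: [0.4604, -0.148, 0.1988]
orientation: [-0.082, 2.934, 0.012]
contact_force: [-0.6, 0.9, -1.6]
grip_width: 0.0504
gripper_force: 75.5
```

>>> {"fn": "servo_tool", "kwargs": {
  "commands": [
    [[-0.06, 0.04, -0.02], [-0.044, 0.054, 0.067]],
    [[-0.12, 0.08, -0.04], [-0.088, 0.108, 0.135]],
    [[-0.18, 0.12, -0.06], [-0.13, 0.16, 0.2]],
    [[-0.24, 0.16, -0.08], [-0.175, 0.215, 0.27]],
    [[-0.3, 0.2, -0.1], [-0.22, 0.27, 0.337]],
    [[-0.37, 0.24, -0.13], [-0.263, 0.323, 0.405]],
    [[-0.436, 0.288, -0.153], [-0.306, 0.376, 0.472]],
    [[-0.436, 0.288, -0.153], [-0.35, 0.43, 0.54]],
    [[-0.436, 0.288, -0.153], [-0.394, 0.484, 0.607]],
    [[-0.436, 0.288, -0.153], [-0.438, 0.538, 0.674]],
    [[-0.436, 0.288, -0.153], [-0.482, 0.592, 0.742]],
    [[-0.436, 0.288, -0.153], [-0.525, 0.645, 0.81]],
    [[-0.436, 0.288, -0.153], [-0.57, 0.7, 0.877]],
    [[-0.436, 0.288, -0.153], [-0.613, 0.753, 0.944]],
    [[-0.436, 0.288, -0.153], [-0.613, 0.753, 0.944]],
    [[-0.436, 0.288, -0.153], [-0.613, 0.753, 0.944]],
    [[-0.436, 0.288, -0.153], [-0.613, 0.753, 0.944]]
  ]
}}

```text
clock: 50.1
tcp_pos: [0.5567, -0.0694, 0.2607]
orientation: [-1.358, -1.365, -1.102]
contact_force: [-0.3, 0.8, -1.4]
grip_width: 0.0501
gripper_force: 75.5
```

```bash
python3 - <<'E'
from nxt import *
st(); save('m4',held())
E
```

```text
50.1 [ 1.12  0.97 -0.94  1.63 -0.56  1.37  0.52] [ 0.5567 -0.0694  0.2607]
[[-0.002, 1.0, -0.003], [0.207, 0.004, 0.978], [0.978, 0.002, -0.207]]
held: n 12453 ztop 0.0706 top xy [-0.0004 -0.0001]
```

>>> {"fn": "servo_tool", "kwargs": {
  "commands": [
    [[-0.1, 0.1, 0.1], [0, 0, 0]],
    [[-0.2, 0.2, 0.21], [0, 0, 0]],
    [[-0.31, 0.31, 0.32], [0, 0, 0]],
    [[-0.378, 0.378, 0.393], [0, 0, 0]],
    [[-0.378, 0.378, 0.393], [0, 0, 0]],
    [[-0.378, 0.378, 0.393], [0, 0, 0]],
    [[-0.48, 0.378, 0.415], [0, 0, 0]],
    [[-0.57, 0.378, 0.435], [0, 0, 0]],
    [[-0.64, 0.378, 0.45], [0, 0, 0]],
    [[-0.675, 0.378, 0.457], [0, 0, 0]],
    [[-0.69, 0.378, 0.46], [0, 0, 0]],
    [[-0.695, 0.378, 0.461], [0, 0, 0]],
    [[-0.695, 0.378, 0.461], [0, 0, 0]]
  ]
}}

```text
clock: 51.45
tcp_pos: [0.6511, 0.0064, 0.0676]
orientation: [-1.36, -1.361, -1.104]
contact_force: [0.0, -0.0, -2.2]
grip_width: 0.0505
gripper_force: 75.6
```

>>> {"fn": "servo_tool", "kwargs": {
  "commands": [
    [[0, 0, 0], [0, 0, 0]],
    [[0, 0, 0], [0, 0, 0]],
    [[0, 0, 0], [0, 0, 0]],
    [[0, 0, 0], [0, 0, 0]]
  ],
  "claw": 0.2
}}

```text
clock: 51.85
tcp_pos: [0.6508, 0.0066, 0.0671]
orientation: [-1.36, -1.36, -1.103]
contact_force: [0.6, -0.0, -0.1]
grip_width: 0.0687
gripper_force: 0.0
```

>>> {"fn": "servo_tool", "kwargs": {
  "commands": [
    [[0, 0, -0.06], [0, 0, 0]],
    [[0, 0, -0.16], [0, 0, 0]],
    [[0, 0, -0.28], [0, 0, 0]],
    [[0.1, 0, -0.35], [0, 0, 0]],
    [[0.3, 0, -0.38], [0, 0, 0]],
    [[0.5, 0, -0.4], [0, 0, 0]],
    [[0.587, 0, -0.405], [0, 0, 0]],
    [[0.587, 0, -0.405], [0, 0, 0]],
    [[0.587, 0, -0.405], [0, 0, 0]]
  ]
}}

```text
clock: 52.75
tcp_pos: [0.6507, -0.0632, 0.2307]
orientation: [-1.362, -1.361, -1.102]
contact_force: [0.0, -0.3, -0.1]
grip_width: 0.068
gripper_force: 0.0
```

```bash
python3 - <<'E'
from nxt import *
st(); q,p,Rm=now()
img,W=cloud('scene'); tops(W); print(rim(W,'large',.52,-.45,0),rim(W,'small',.52,-.45,.01))
D=RD@Rz(-90); p1=np.array([.53,-.22,.25])
q1,a,b=simgo(q,p1,D); print(q1.round(2),a,b); rows(p,Rm,p1,D,'D'); print(options(q1,'v1',-84,(75,90))[:6]); show(q1,p1,D,'v1',-84,78,90,0)
E
```

```text
52.75 [ 0.96  1.07 -0.89  1.42 -0.54  1.38  0.47] [ 0.6507 -0.0632  0.2307]
[[0.001, 1.0, -0.0], [0.208, 0.0, 0.978], [0.978, -0.001, -0.208]]
  standing n 283 y -0.017 0.039 x 0.625 0.682 ztop 0.138
  standing n 274 y 0.052 0.108 x 0.621 0.675 ztop 0.138
  standing n 270 y 0.119 0.177 x 0.621 0.676 ztop 0.138
  standing n 228 y 0.187 0.245 x 0.613 0.669 ztop 0.119
(array([ 0.5185, -0.4483]), 243, 0.0037) (array([ 0.5223, -0.4519]), 79, 0.001)
[ 1.08  0.5  -1.07  1.73  0.46  1.2   1.46] 1.4946834900704541e-16 3.673012057258287e-14
D [ 0.53 -0.22  0.25] shift [-0.055, -0.483, -0.629] turn [0.671, -0.671, -0.828] rows>= 13.2
[(0.222, 78, 90, 1), (0.222, 78, 90, 0), (0.222, 78, 75, 1), (0.222, 78, 75, 0), (0.183, 74, 90, 1), (0.183, 74, 90, 0)]
0 [ 0.439 -0.3    0.15 ] shift [0.365, -0.32, 0.4] turn [-0.002, -0.133, -0.018] rows>= 3.1
    q [ 1.45  0.49 -1.1   2.05  0.52  0.73  1.67] 0.0 0.0
1 [ 0.459 -0.3    0.032] shift [0.02, -0.002, 0.478] turn [0.0, 0.0, 0.0] rows>= 2.4
    q [ 1.2   0.65 -0.85  2.09  0.78  0.53  1.44] 0.0 0.0
2 [ 0.459 -0.3    0.2  ] shift [-0.14, 0.0, -0.657] turn [0.0, 0.0, 0.0] rows>= 3.4
    q [ 1.47  0.45 -1.16  1.96  0.45  0.83  1.71] 0.0 0.0
3 [ 0.556 -0.182  0.26 ] shift [-0.444, 0.461, -0.151] turn [-0.603, 0.761, 0.929] rows>= 14.1
    q [ 1.13  0.99 -0.82  1.44 -0.53  1.59  0.54] 0.0 0.0
4 [ 0.654 -0.064  0.142] shift [-0.364, 0.39, 0.56] turn [0.0, 0.0, 0.0] rows>= 3.9
    q [ 0.92  1.17 -0.8   1.41 -0.53  1.35  0.58] 0.0 0.0
5 [ 0.654 -0.064  0.062] shift [-0.313, 0.0, 0.067] turn [0.0, 0.0, 0.0] rows>= 1.6
    q [ 0.89  1.28 -0.77  1.37 -0.49  1.32  0.64] 0.0 0.0
6 [ 0.654 -0.132  0.077] shift [-0.0, 0.0, -0.28] turn [0.0, 0.0, 0.0] rows>= 1.4
    q [ 0.93  1.28 -0.74  1.27 -0.47  1.45  0.62] 0.0 0.0
7 [ 0.654 -0.132  0.227] shift [0.587, 0.0, -0.125] turn [0.0, 0.0, 0.0] rows>= 3.0
    q [ 0.96  1.09 -0.81  1.31 -0.55  1.52  0.49] 0.0 0.0
```

```bash
python3 - <<'E'
from nxt import *
q,p,Rm=now(); D=RD@Rz(-90); q1,_,_=simgo(q,np.array([.53,-.22,.25]),D)
ok,qq,W=cycle(q1,'v1',-84,78,90,1,0)
for k,w in enumerate(W):
    L=rots(w[2],SG); pt=[sum(L[i]@X[3*i:3*i+3] for i in range(n)) for n in (4,6,8)]
    seg=[pt[0]+(pt[1]-pt[0])*f for f in np.linspace(0,1,30)]+[pt[1]+(pt[2]-pt[1])*f for f in np.linspace(0,.8,30)]
    d=min((np.hypot(*(s_[:2]-[.52,-.45])),s_[2]) for s_ in seg); print(k,[x.round(3).tolist() for x in pt],'closest',np.round(d,3))
E
```

```text
0 [[-0.01, -0.282, 0.752], [0.37, -0.302, 0.472], [0.439, -0.3, 0.15]] closest [0.177 0.214]
1 [[0.076, -0.341, 0.705], [0.39, -0.302, 0.354], [0.459, -0.3, 0.032]] closest [0.167 0.096]
2 [[-0.015, -0.266, 0.762], [0.39, -0.302, 0.522], [0.459, -0.3, 0.2]] closest [0.167 0.264]
3 [[0.151, -0.444, 0.564], [0.556, -0.504, 0.328], [0.556, -0.182, 0.26]] closest [0.036 0.317]
4 [[0.267, -0.434, 0.478], [0.654, -0.386, 0.21], [0.654, -0.064, 0.142]] closest [0.047 0.303]
5 [[0.287, -0.443, 0.423], [0.654, -0.386, 0.13], [0.654, -0.064, 0.062]] closest [0.043 0.242]
6 [[0.271, -0.453, 0.423], [0.654, -0.455, 0.145], [0.654, -0.132, 0.077]] closest [0.004 0.241]
7 [[0.238, -0.433, 0.518], [0.654, -0.455, 0.295], [0.654, -0.132, 0.227]] closest [0.005 0.364]
```

>>> {"fn": "servo_tool", "kwargs": {
  "commands": [
    [[0, -0.05, -0.07], [0.05, -0.05, -0.07]],
    [[0, -0.1, -0.15], [0.1, -0.1, -0.13]],
    [[-0.02, -0.2, -0.27], [0.16, -0.16, -0.2]],
    [[-0.055, -0.3, -0.4], [0.22, -0.22, -0.28]],
    [[-0.055, -0.4, -0.53], [0.28, -0.28, -0.36]],
    [[-0.055, -0.483, -0.629], [0.34, -0.34, -0.43]],
    [[-0.055, -0.483, -0.629], [0.4, -0.4, -0.5]],
    [[-0.055, -0.483, -0.629], [0.46, -0.46, -0.57]],
    [[-0.055, -0.483, -0.629], [0.53, -0.53, -0.65]],
    [[-0.055, -0.483, -0.629], [0.6, -0.6, -0.74]],
    [[-0.055, -0.483, -0.629], [0.671, -0.671, -0.828]],
    [[-0.055, -0.483, -0.629], [0.671, -0.671, -0.828]],
    [[-0.055, -0.483, -0.629], [0.671, -0.671, -0.828]],
    [[-0.055, -0.483, -0.629], [0.671, -0.671, -0.828]],
    [[-0.055, -0.483, -0.629], [0.671, -0.671, -0.828]]
  ],
  "claw": 0
}}

```text
clock: 54.3
tcp_pos: [0.5292, -0.2195, 0.2494]
orientation: [-0.002, -3.138, -0.003]
contact_force: [0.3, -0.7, -0.9]
grip_width: 0.0852
gripper_force: 0.0
```

>>> {"fn": "servo_tool", "kwargs": {
  "commands": [
    [[0.14, -0.13, 0.15], [0, -0.07, -0.01]],
    [[0.28, -0.25, 0.3], [-0.002, -0.133, -0.018]],
    [[0.365, -0.32, 0.4], [-0.002, -0.133, -0.018]],
    [[0.365, -0.32, 0.4], [-0.002, -0.133, -0.018]],
    [[0.365, -0.32, 0.4], [-0.002, -0.133, -0.018]],
    [[0.365, -0.32, 0.4], [-0.002, -0.133, -0.018]],
    [[0.365, -0.32, 0.4], [-0.002, -0.133, -0.018]]
  ]
}}

```text
clock: 55.0
tcp_pos: [0.4413, -0.2984, 0.1513]
orientation: [-0.044, 2.931, 0.007]
contact_force: [0.7, 0.1, -0.3]
grip_width: 0.0857
gripper_force: 0.0
```

>>> {"fn": "servo_tool", "kwargs": {
  "commands": [
    [[0.005, 0, 0.12], [0, 0, 0]],
    [[0.01, -0.002, 0.25], [0, 0, 0]],
    [[0.015, -0.002, 0.37], [0, 0, 0]],
    [[0.02, -0.002, 0.44], [0, 0, 0]],
    [[0.02, -0.002, 0.478], [0, 0, 0]],
    [[0.02, -0.002, 0.478], [0, 0, 0]],
    [[0.02, -0.002, 0.478], [0, 0, 0]]
  ]
}}

```text
clock: 55.7
tcp_pos: [0.4599, -0.2986, 0.0331]
orientation: [-0.043, 2.932, 0.006]
contact_force: [-0.6, 0.3, 0.3]
grip_width: 0.0852
gripper_force: 0.0
```

>>> {"fn": "servo_tool", "kwargs": {
  "commands": [
    [[0, 0, 0], [0, 0, 0]],
    [[0, 0, 0], [0, 0, 0]],
    [[0, 0, 0], [0, 0, 0]],
    [[0, 0, 0], [0, 0, 0]],
    [[0, 0, 0], [0, 0, 0]]
  ],
  "claw": 1
}}

```text
clock: 56.2
tcp_pos: [0.459, -0.2993, 0.0333]
orientation: [-0.041, 2.932, 0.005]
contact_force: [-3.6, 1.0, 10.3]
grip_width: 0.0504
gripper_force: 72.2
```

>>> {"fn": "servo_tool", "kwargs": {
  "commands": [
    [[-0.02, 0, -0.1], [0, 0, 0]],
    [[-0.07, 0, -0.3], [0, 0, 0]],
    [[-0.11, 0, -0.5], [0, 0, 0]],
    [[-0.14, 0, -0.657], [0, 0, 0]],
    [[-0.14, 0, -0.657], [0, 0, 0]],
    [[-0.14, 0, -0.657], [0, 0, 0]],
    [[-0.14, 0, -0.657], [0, 0, 0]]
  ]
}}

```text
clock: 56.9
tcp_pos: [0.4573, -0.2988, 0.1982]
orientation: [-0.041, 2.936, 0.008]
contact_force: [-0.4, 0.6, -3.8]
grip_width: 0.05
gripper_force: 75.7
```

>>> {"fn": "servo_tool", "kwargs": {
  "commands": [
    [[-0.06, 0.06, -0.02], [-0.043, 0.054, 0.066]],
    [[-0.12, 0.12, -0.04], [-0.086, 0.109, 0.133]],
    [[-0.18, 0.18, -0.06], [-0.13, 0.163, 0.2]],
    [[-0.24, 0.25, -0.08], [-0.172, 0.217, 0.265]],
    [[-0.3, 0.32, -0.1], [-0.215, 0.272, 0.332]],
    [[-0.37, 0.39, -0.13], [-0.258, 0.326, 0.398]],
    [[-0.444, 0.461, -0.151], [-0.3, 0.38, 0.464]],
    [[-0.444, 0.461, -0.151], [-0.345, 0.435, 0.53]],
    [[-0.444, 0.461, -0.151], [-0.388, 0.489, 0.597]],
    [[-0.444, 0.461, -0.151], [-0.43, 0.543, 0.663]],
    [[-0.444, 0.461, -0.151], [-0.474, 0.598, 0.73]],
    [[-0.444, 0.461, -0.151], [-0.517, 0.652, 0.796]],
    [[-0.444, 0.461, -0.151], [-0.56, 0.707, 0.863]],
    [[-0.444, 0.461, -0.151], [-0.603, 0.761, 0.929]],
    [[-0.444, 0.461, -0.151], [-0.603, 0.761, 0.929]],
    [[-0.444, 0.461, -0.151], [-0.603, 0.761, 0.929]],
    [[-0.444, 0.461, -0.151], [-0.603, 0.761, 0.929]]
  ]
}}

```text
clock: 58.6
tcp_pos: [0.557, -0.18, 0.2605]
orientation: [-1.359, -1.365, -1.101]
contact_force: [-0.5, -0.4, -2.5]
grip_width: 0.0501
gripper_force: 75.9
```

```bash
python3 - <<'E'
from nxt import *
st(); save('m5',held())
E
```

```text
58.6 [ 1.15  1.01 -0.86  1.44 -0.51  1.58  0.51] [ 0.557  -0.18    0.2605]
[[-0.002, 1.0, -0.003], [0.208, 0.003, 0.978], [0.978, 0.001, -0.208]]
held: n 10881 ztop 0.0557 top xy [ 0.0001 -0.0005]
```

>>> {"fn": "servo_tool", "kwargs": {
  "commands": [
    [[-0.09, 0.09, 0.13], [0, 0, 0]],
    [[-0.18, 0.19, 0.27], [0, 0, 0]],
    [[-0.28, 0.3, 0.42], [0, 0, 0]],
    [[-0.364, 0.39, 0.556], [0, 0, 0]],
    [[-0.364, 0.39, 0.556], [0, 0, 0]],
    [[-0.364, 0.39, 0.556], [0, 0, 0]],
    [[-0.46, 0.39, 0.578], [0, 0, 0]],
    [[-0.56, 0.39, 0.6], [0, 0, 0]],
    [[-0.63, 0.39, 0.613], [0, 0, 0]],
    [[-0.66, 0.39, 0.62], [0, 0, 0]],
    [[-0.675, 0.39, 0.623], [0, 0, 0]],
    [[-0.681, 0.39, 0.624], [0, 0, 0]],
    [[-0.681, 0.39, 0.624], [0, 0, 0]]
  ]
}}

```text
clock: 59.95
tcp_pos: [0.6541, -0.0637, 0.0622]
orientation: [-1.361, -1.361, -1.103]
contact_force: [1.5, -0.2, -2.5]
grip_width: 0.0501
gripper_force: 75.9
```

>>> {"fn": "servo_tool", "kwargs": {
  "commands": [
    [[0, 0, 0], [0, 0, 0]],
    [[0, 0, 0], [0, 0, 0]],
    [[0, 0, 0], [0, 0, 0]],
    [[0, 0, 0], [0, 0, 0]]
  ],
  "claw": 0.2
}}

```text
clock: 60.35
tcp_pos: [0.6538, -0.0635, 0.0618]
orientation: [-1.361, -1.36, -1.103]
contact_force: [1.1, 0.8, 0.1]
grip_width: 0.0683
gripper_force: 0.0
```

>>> {"fn": "servo_tool", "kwargs": {
  "commands": [
    [[0, 0, -0.06], [0, 0, 0]],
    [[0.02, 0, -0.16], [0, 0, 0]],
    [[0.08, 0, -0.28], [0, 0, 0]],
    [[0.2, 0, -0.35], [0, 0, 0]],
    [[0.38, 0, -0.38], [0, 0, 0]],
    [[0.55, 0, -0.4], [0, 0, 0]],
    [[0.7, 0, -0.405], [0, 0, 0]],
    [[0.8, 0, -0.405], [0, 0, 0]],
    [[0.8, 0, -0.405], [0, 0, 0]]
  ]
}}

```text
clock: 61.25
tcp_pos: [0.6549, -0.1213, 0.2831]
orientation: [-1.36, -1.366, -1.106]
contact_force: [0.4, 0.1, 1.3]
grip_width: 0.0682
gripper_force: 0.0
```

```bash
python3 - <<'E'
from nxt import *
st(); img,W=cloud('scene'); tops(W); print(rim(W,'large',.52,-.45,0),rim(W,'mid',.52,-.45,.005),rim(W,'small',.52,-.45,.01))
i2,W2=cloud('side'); print(rim(W2,'large',.52,-.45,0),rim(W2,'mid',.52,-.45,.005),rim(W2,'small',.52,-.45,.01))
save('end',np.hstack([cv2.resize(img[110:310,180:480],(400,267)),cv2.resize(i2[110:310,230:480],(334,267))]))
E
```

```text
61.25 [ 0.98  1.04 -0.87  1.31 -0.56  1.52  0.42] [ 0.6549 -0.1213  0.2831]
[[-0.005, 1.0, 0.001], [0.208, 0.001, 0.978], [0.978, 0.005, -0.208]]
  standing n 248 y -0.086 -0.033 x 0.629 0.682 ztop 0.119
  standing n 279 y -0.017 0.037 x 0.627 0.681 ztop 0.138
  standing n 279 y 0.051 0.107 x 0.621 0.676 ztop 0.138
  standing n 272 y 0.12 0.175 x 0.621 0.675 ztop 0.139
  standing n 224 y 0.189 0.244 x 0.615 0.669 ztop 0.12
(array([ 0.5177, -0.4471]), 220, 0.004) (array([ 0.5183, -0.4502]), 119, 0.0032) (array([ 0.5221, -0.4513]), 40, 0.0011)
(array([ 0.5195, -0.4472]), 261, 0.005) (array([ 0.5164, -0.4526]), 212, 0.0033) (array([ 0.5175, -0.4517]), 94, 0.0016)
```

View pics/end.png

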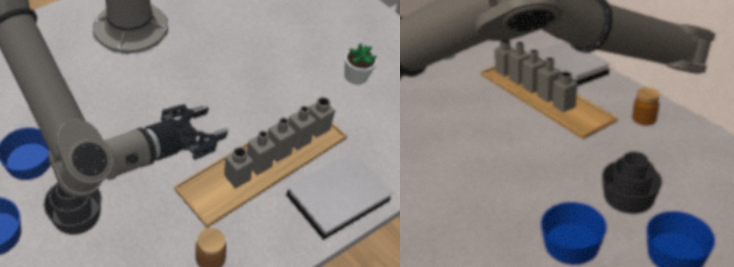

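The picture shows all five vases upright on the tray (left view, (235,165) to (322,110)) and the pots nested at (75,210). The succulent at (360,60) is untouched and the robot is clear of everything, so I'm handing in.

```bash
python3 -c "from h import *; print(r.hand_in())"
```

```text
the job is handed in; nothing more can be done
None
```

The job is handed in at about 61 s on the robot's clock: the three dark planters are nested in size order on the desk, all five vases stand upright on the tray, and I did not touch the succulent; the hand-in call returned no verdict.

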